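# Set the forearm rest in its next hole and clamp it

### The job

The forearm rest was left half adjusted, twisted aside with its sprung button hidden inside the sleeve. Turn the trough square with its foot plate and push it down until the button pops out through the lower hole, then fold the red clamp lever fully shut against its stop. Leave the things standing round it where they are.

Things in the scene. Friction and masses are not known exactly. Their poses are not given: they have to be found in the camera images.
- stand: The fixed stand of the forearm rest: dark steel foot plate 130 (x) x 150 (y) x 12 mm, screwed down, with an upright aluminium sleeve of 48 mm diameter and a black clamp collar (57 mm diameter) at its top, 118 mm above the worktop. Origin: on the sleeve's axis, at the worktop. Its x axis points away from the two button holes, which lie one above the other on the side of the sleeve that faces the robot; z is up.
- lower_hole (a point): Centre of the mouth of the lower button hole, 12.5 mm wide, in the sleeve's -x side, 40 mm above the worktop. The other hole is 40 mm higher.
- rest_floor (a point): Middle of the trough's floor, right above the post: the place to press down. The trough is a hard, pale grey open channel, 124 mm long along this point's y axis, 80 mm wide over its dark rims (along x), flat floor 32 mm wide, sides sloping up to 14 mm above the floor, 5 mm thick, open at both ends. The floor is 147 mm above the worktop when the button is in the lower hole. The point turns with the trough.
- rest_end (a point): Point in the dark rim on the trough's -x side, 50 mm from the post towards the trough's +y end and 11 mm above the floor: pushing here towards +x turns the trough clockwise from above, so rest_turn falls. The rim's outside stands 4 mm farther out (-x), 40 mm from the post's axis.
- rest (a joint): Height of the trough and its post above the set position, m: 0 when the button stands in the middle of the lower hole, 0.040 in the upper hole. The button has about 1.5 mm of play up and down in a hole. It starts between the two holes, 0.013 to 0.027. Friction holds it at any height; it slides down under about 4 to 7 N of push (12 to 16 N to raise it), as long as the clamp lever is open, and bottoms at -0.012. Once the button is out it cannot go lower.
- rest_turn (a joint): Twist of trough and post about the sleeve's axis, rad, anticlockwise from above positive: 0 when the trough is square with the foot plate (along its y) and the button faces the holes. Starts at 0.5 to 0.9; stops at -1.1 and 1.1. Needs about 2 N at the trough's end and stays where it is left. The button finds a hole when within about 0.1 rad of 0, and then leaves about 0.09 rad of play.
- snap_button (a joint): Travel of the round-headed steel button (10 mm diameter) that sits in the post and points to the trough's -x side, m: about 0.001 while it is held in by the sleeve's bore, 0.0085 right out through a hole, standing some 4 mm proud of the sleeve. A spring of about 7 N drives it outwards.
- clamp_lever (a joint): Angle of the red clamp lever, rad: 0 = folded shut against its stop, lying along the stand's x axis and pointing to -x; it opens anticlockwise from above, swinging its end towards the stand's -y side, to 1.3 at most. Starts at 0.75 to 1.15. It stays where it is left and is pushed at its end with about 1 N, rising to several N over the last 0.7 rad, where its cam nips the post; once it is shut the rest cannot be slid: shut it last.
- lever_pivot (a point): Upright axis of the clamp lever, 36 mm from the sleeve's axis on the stand's -y side, 108 mm above the worktop. The lever is 107 mm long from here and 9 mm thick; it lies level and ends in an upturned thumb tab.
- lever_end (a point): Middle of the lever's thumb tab, 92 mm from the pivot and 120 mm above the worktop: the place to push, level, at right angles to the lever. The tab is 30 mm long, 9 mm thick and stands from 101 to 136 mm above the worktop, clear in front of the trough when the lever is shut.
- slide_box: Bystander: blue flat box 75 x 102 x 33 mm, origin under its middle.
- tape_roll: Bystander: tan tape roll lying flat, 96 mm across, 48 mm high, origin under its middle.
- specimen_cup: Bystander: white specimen cup with an orange lid, 68 mm diameter, 72 mm tall, origin under its middle.

How it is judged:
By the outcome, as a careful person would: the job done as asked, in the order asked, and still so for the second after the job is handed in, with the robot touching nothing.
It also fails if it takes over 48 s, if anything falls off the work surface, if the arm or the gripper's body presses on something with over 40 N, if the wrist force passes 120 N, or if a joint passes its speed limit or range.

### The arm

A 6-joint arm with a two-finger parallel gripper is mounted at the origin on a cart in front of the work surface, level with it; the furniture and walls round the work are solid. World frame = base frame: x ahead of the robot, y to its left, z up, the work surface at z = 0. Lengths are in m, angles in rad, forces in N, time in s.
With the tool pointing down it reaches from about 0.225 to 0.875 m from the base axis. Payload 3.4 kg.
Tool frame: the origin (TCP) lies at the very end of the fingers, on their centre line; the grasp point (between the pads) lies 19 mm behind it; z points along the fingers, y is the direction in which the jaws open and shut (so a half turn about z gives the same grasp; the last joint's range is limited). The gripper opens to 85 mm and grips with 20 to 120 N. Pads are 22 mm wide; open, the fingers measure 114 mm over their backs; the gripper's body (76 mm by 85 mm) begins 54 mm behind the grasp point. The pads swing forward as they close: fully open they stand 13 mm farther back than shut.
Start: joints at [0.983, 0.276, 1.505, -0, 1.361, -0.121], TCP at [0.259, 0.514, 0.231] pointing down, gripper open.
Joint ranges: [-2.89, 2.89], [-0.75, 2.08], [0.22, 2.7], [-1.18, 4.32], [0.11, 2.71], [-2.7, 2.7]. Speed limits (rad/s): [2.57, 2.57, 3.14, 3.14, 3.14, 3.14].

### API

Orientations are given as a unit quaternion [w, x, y, z].
In Python, from rig import telemetry, cams, sign_off, spotter gives the robot as it stands.
- The arm moves only by the tool servo_tool, never from a script. Its argument "steps" is a list of rows, each a list of 6 numbers: the shift along the tool's x, y, z in mm, then the turn, a rotation vector about the tool's x, y, z in degrees. In form: [[x, y, z, ax, ay, az], ...]. A call has 1 to 8 rows; each row is the pose to reach, as a shift and turn from the pose commanded when the call began, along the tool's axes at that moment; what a row does not reach only later rows make up. A row lasts 1/10 s, in which the tool goes at most 50 mm and 8.59 degrees, less where a joint would pass 70% of its speed; a pose out of reach is approached as far as the arm can. A call with a gripper value outside its range is refused whole. "hand" is the closure in counts, from 0 (fully open) to 255 (shut), set as the call begins (left out, the last holds). The fingers move at their own pace and stop on an object; "grip_force" is the grip in N (left out, the last holds). Time passes only in rows, so rows that repeat a pose let the fingers close. It gives the time, the measured TCP pose, the force and the opening at its end, in the units of the state.
- telemetry.get_state(): the state, without advancing time (a new reading comes with each control period).
- cams.get_image(name): name is "side" or "top" or "wrist"; returns (picture, depth): 420x560x3 uint8, red, green, blue; 420x560 float32, m along the optical axis (not along the pixel's ray), 0 where there is no reading.
- cams.camera_model(name): a dict with "camera_matrix" (3x3 intrinsics, pixels), "D" ([k1, k2, p1, p2, k3] as OpenCV has them; the pictures are not rectified), "origin" and "rotation" of the camera in the world; the wrist camera has in their place "tool_from_camera" (4x4, takes a point from camera to tool coordinates, whose origin is the TCP and whose axes are the flange's). Camera axes: x right, y up, looking along -z (the intrinsics and any distortion apply to the point x, -y, -z); pixel columns grow to the right and rows downward; lengths in m; the calibration is good to about 2 mm. A picture is of the moment at which its call begins: read the wrist's pose just before it. camera_model takes no time and is no camera call.
- sign_off(): hands the job in, once; it reports no verdict.
Trained networks look in the newest picture that a camera, given by its name, has taken for a name from the list of things; names that differ only in an ending like _2 or _b are one class to them, and where a whole thing is asked for, a point or a joint stands for the part that bears it (a point fixed in the world has none). Each returns a list of dicts, best first, with "conf" (0 to 1); they miss things now and then, are a little off and sometimes report something else, mostly with a low value. They report only what shows in the picture. A call takes as long as a camera call.
- spotter.outline_of(query, camera): "region" (420x560 bool, what is visible of it) and "rect" ([left, top, width, height] in pixels, round what is visible of it).
The state is a dict: "clock": time; "qpos": joint angles; "qd": joint speeds; "effort": joint torques, N m; "position": TCP position; "ee_rot": TCP orientation; "contact_force": force on the tool from outside, world axes, zero at the start; "moment": the same for the moment, N m; "width": finger opening in m.
Only numpy, scipy, OpenCV 4.12 (cv2) and the standard library are available. Lean on these libraries where they do the work, as an engineer would, in place of code of your own. Each camera call takes 0.05 s, during which the arm holds its last target.

## Working session

There is one attempt and no reset: what is moved stays moved. The work goes in short steps, Python scripts to look and compute and a tool call to move; the robot and the scene stay as the last step left them, time stands still between calls to the robot, and variables do not carry over. Pictures are saved under pics/ and viewed, and the job is handed in when it is done.

Besides the shell and the picture viewer there is one more tool, called after "Request:" by a JSON object that holds its "name" and its "arguments", one argument or row to a line. servo_tool: Moves the arm, as the interface text tells. Its arguments: {"type":"object","properties":{"steps":{"type":"array","items":{"type":"array","items":{"type":"number"}}},"hand":{"type":"number"},"grip_force":{"type":"number"}},"required":["steps"]}

```bash
mkdir -p pics; ls; cat > h.py <<'E'
import numpy as np, cv2
from rig import telemetry, cams, sign_off, spotter
def snap(n,tag):
    st=telemetry.get_state(); im,d=cams.get_image(n)
    cv2.imwrite(f'pics/{tag}.png',im[:,:,::-1]); np.savez(f'pics/{tag}.npz',im=im,d=d,p=st['position'],q=st['ee_rot'])
    return st,im,d
def R(q):
    from scipy.spatial.transform import Rotation as Ro
    return Ro.from_quat([q[1],q[2],q[3],q[0]]).as_matrix()
def world(n,uv,dep,st=None):
    m=cams.camera_model(n); K=np.array(m['camera_matrix']);D=np.array(m['D'])
    uv=np.atleast_2d(uv).astype(float); p=cv2.undistortPoints(uv[:,None],K,D)[:,0]
    dep=np.atleast_1d(dep)
    c=np.c_[p[:,0]*dep,-p[:,1]*dep,-dep]
    if n=='wrist':
        T=np.array(m['tool_from_camera']); t=c@T[:3,:3].T+T[:3,3]
        return t@R(st['ee_rot']).T+np.array(st['position'])
    return c@np.array(m['rotation']).T+np.array(m['origin'])
E
python3 - <<'E'
from h import *
print(telemetry.get_state())
for n in('top','side'):
    st,im,d=snap(n,n+'0')
    print(n,cams.camera_model(n))
    if n=='top':
        for q in ['stand','rest_floor','clamp_lever','slide_box','tape_roll','specimen_cup']:
            for o in spotter.outline_of(q,n)[:2]:
                ys,xs=np.nonzero(o['region']); P=world(n,np.c_[xs,ys],d[ys,xs])
                print(q,o['conf'],o['rect'],np.median(P,0).round(3),P.min(0).round(3),P.max(0).round(3))
E
```

```text
pics
{'clock': 0.0, 'qpos': array([ 9.82999292e-01,  2.76564298e-01,  1.50617674e+00,  2.58346631e-05,
        1.36072028e+00, -1.21009309e-01]), 'qd': array([0.00097097, 0.00052258, 0.00066631, 0.00092631, 0.00122117,
       0.001417  ]), 'effort': array([ 5.62875684e-04, -4.16767108e+01, -2.45811385e+01, -6.50674019e-05,
        1.13140160e-02,  7.33609568e-06]), 'position': array([0.25845   , 0.51301555, 0.23043986]), 'ee_rot': array([-3.36087470e-04,  2.31283226e-01,  9.72886014e-01, -8.71882772e-04]), 'contact_force': array([-0.13681703,  0.2865766 ,  0.28750788]), 'moment': array([ 0.01534303,  0.06377789, -0.00023598]), 'width': 0.0855635025381272}
top {'camera_matrix': array([[464.09097786,   0.        , 284.5918663 ],
       [  0.        , 464.09097786, 200.93328794],
       [  0.        ,   0.        ,   1.        ]]), 'D': array([0.01366579, 0.        , 0.        , 0.        , 0.        ]), 'origin': array([0.33385773, 0.00815791, 1.11272579]), 'rotation': array([-0.69988005, -0.06560275,  0.04370112,  0.70989746])}Traceback (most recent call last):
  File "<stdin>", line 9, in <module>
  File "h.py", line 18, in world
    return c@np.array(m['rotation']).T+np.array(m['origin'])
           ~^~~~~~~~~~~~~~~~~~~~~~~~~~
ValueError: matmul: Input operand 1 has a mismatch in its core dimension 0, with gufunc signature (n?,k),(k,m?)->(n?,m?) (size 4 is different from 3)
```

```bash
sed -i "s/np.array(m\['rotation'\]).T/R(m['rotation']).T/" h.py
python3 - <<'E'
from h import *
for n in('top','side'):
    st,im,d=snap(n,n+'0')
    for q in ['stand','rest_floor','clamp_lever','slide_box','tape_roll','specimen_cup']:
            if n=='side' and q not in('clamp_lever','rest_floor'): continue
            for o in spotter.outline_of(q,n)[:2]:
                ys,xs=np.nonzero(o['region']&(d>0)); P=world(n,np.c_[xs,ys],d[ys,xs])
                np.save(f'pics/{n}_{q}.npy',P)
                print(n,q,o['conf'],o['rect'],np.median(P,0).round(3),np.percentile(P,2,0).round(3),np.percentile(P,98,0).round(3))
                if o['conf']>.5:break
E
```

```text
top stand 0.8 [223.5, 135.1, 90.6, 82.6] [0.531 0.086 0.159] [0.479 0.003 0.005] [0.607 0.166 0.175]
top rest_floor 0.6 [219.3, 135.4, 72.8, 68.9] [0.546 0.098 0.162] [0.488 0.037 0.157] [0.602 0.157 0.176]
top clamp_lever 0.56 [274.8, 181.1, 34.9, 30.6] [0.503 0.013 0.113] [ 0.472 -0.019 -0.002] [0.534 0.052 0.137]
top slide_box 0.83 [133.4, 228.4, 57.5, 34.3] [0.403 0.329 0.031] [0.366 0.281 0.012] [0.439 0.38  0.036]
top tape_roll 0.97 [404.5, 210.4, 44.1, 40.5] [ 0.427 -0.298  0.044] [ 0.384 -0.335  0.004] [ 0.474 -0.245  0.05 ]
top specimen_cup 0.77 [377.1, 185.8, 33.3, 29.0] [ 0.495 -0.203  0.071] [ 0.466 -0.235  0.016] [ 0.527 -0.174  0.075]
side rest_floor 0.85 [225.5, 150.5, 58.5, 36.9] [0.543 0.102 0.162] [0.486 0.041 0.126] [0.602 0.163 0.176]
side clamp_lever 0.72 [266.5, 189.1, 26.8, 30.0] [0.494 0.012 0.115] [ 0.469 -0.019  0.012] [0.589 0.067 0.138]
```

View pics/top0.png

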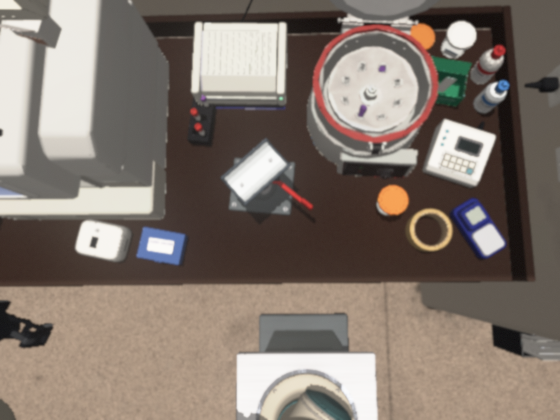

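View pics/side0.png

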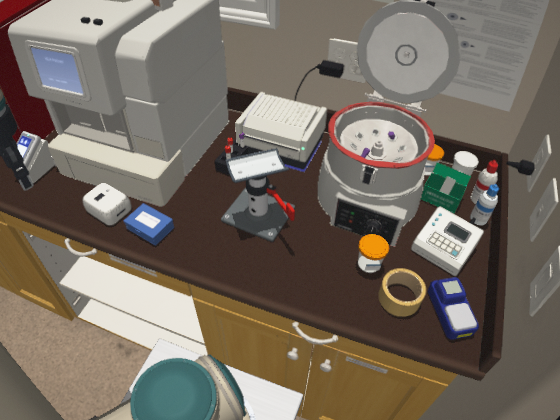

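```bash
python3 - <<'E'
from h import *
F=[]
for n in('top','side'):
    z=np.load(f'pics/{n}0.npz'); d=z['d']
    ys,xs=np.mgrid[0:420,0:560]; xs=xs.ravel();ys=ys.ravel();P=world(n,np.c_[xs,ys],d[ys,xs]); 
    ok=(d.ravel()>0)&(abs(P[:,0]-.53)<.13)&(abs(P[:,1]-.08)<.13); P=P[ok]; col=z['im'].reshape(-1,3)[ok]
    f=P[(P[:,2]>.006)&(P[:,2]<.03)]
    t=P[(P[:,2]>.148)&(P[:,2]<.185)]
    l=P[(col[:,0]>130)&(col[:,1]<70)&(P[:,2]>.09)]
    table=P[(P[:,2]<.006)]
    print(n,'table z',np.median(table[:,2]))
    for nm,a in(('foot',f),('trough',t)):
        r=cv2.minAreaRect(a[:,:2].astype(np.float32)*1000); print(nm,len(a),r, np.percentile(a[:,2],[5,25,50,75,95]).round(4))
    fl=t[np.hypot(*(t[:,:2]-t[:,:2].mean(0)).T)<.012];print('floor',np.median(fl[:,2]),t[:,:2].mean(0))
    c=l.mean(0);u=np.linalg.svd((l-c)[:,:2],full_matrices=False)[2][0]; print('lever',len(l),c,np.degrees(np.arctan2(u[1],u[0])),l.min(0),l.max(0))
E
python3 - <<'E'
import cv2
for n,(x,y,w,h) in {'top':(200,120,140,105),'side':(190,130,140,120)}.items():
    im=cv2.imread(f'pics/{n}0.png')[y:y+h,x:x+w]; cv2.imwrite(f'pics/{n}c.png',cv2.resize(im,None,fx=5,fy=5,interpolation=cv2.INTER_CUBIC))
E
```

```text
top table z -0.0008350464002103708
foot 1429 ((534.5791625976562, 58.68455505371094), (205.99998474121094, 247.79547119140625), 12.290236473083496) [0.0074 0.0097 0.0113 0.0131 0.019 ]
trough 2328 ((584.7599487304688, 52.307456970214844), (81.26420593261719, 247.0106658935547), 40.89846420288086) [0.1578 0.16   0.1624 0.1686 0.1748]
floor 0.15963668990051916 [0.54743372 0.09709768]
lever 137 [0.4970396  0.00912801 0.12124113] -130.74920844742493 [ 0.47106157 -0.02057263  0.10560388] [0.5297792  0.04579661 0.13852278]
side table z 0.0012503157390356678
foot 1778 ((551.3905639648438, 62.863128662109375), (169.06375122070312, 251.46046447753906), 13.741988182067871) [0.0097 0.0122 0.0135 0.0151 0.0228]
trough 1384 ((582.4097290039062, 53.875221252441406), (83.33245086669922, 248.9673614501953), 41.103858947753906) [0.1586 0.1607 0.1626 0.17   0.175 ]
floor 0.16070633385135635 [0.54844556 0.10147125]
lever 133 [0.51969504 0.00533755 0.13704114] 163.37123844580776 [ 0.46874497 -0.04940329  0.10931047] [0.6588678  0.04761018 0.22388964]
```

View pics/topc.png

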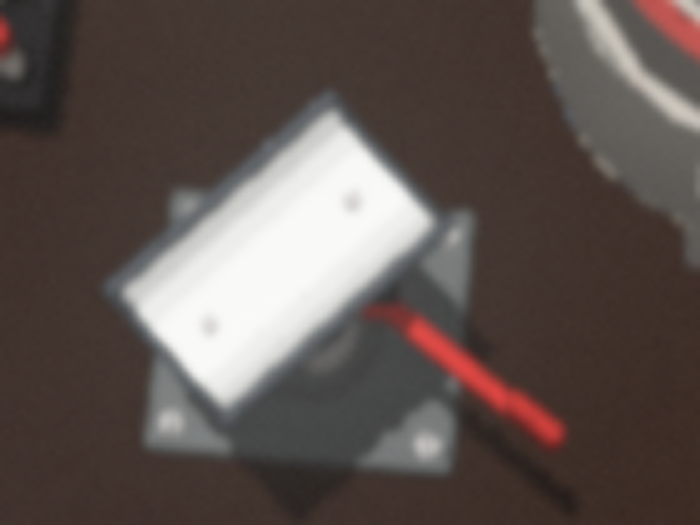

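View pics/sidec.png

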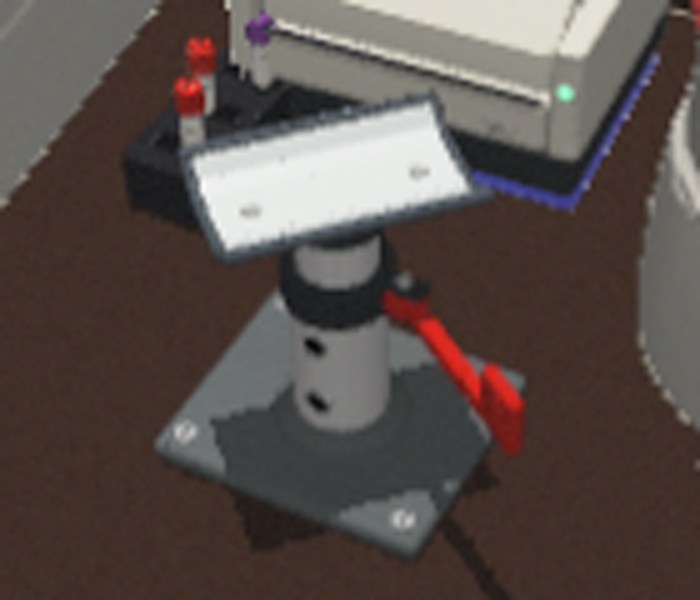

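```bash
cat >> h.py <<'E'
def onplane(n,uv,z,st=None):
    a=world(n,uv,np.full(len(uv),.1),st); b=world(n,uv,np.full(len(uv),1.),st)
    t=(z-a[:,2])/(b[:,2]-a[:,2]); return a+(b-a)*t[:,None]
E
python3 - <<'E'
from h import *
c=np.array([(172,190),(475,211),(455,473),(143,446)])/5+[200,120]-.4
W=onplane('top',c,.012); print(W.round(4), W.mean(0)); 
for i in range(4): e=W[(i+1)%4]-W[i]; print(np.linalg.norm(e),np.degrees(np.arctan2(e[1],e[0])))
# side corners
s=np.array([(157,445),(412,557),(525,380)])/5+[190,130]-.4
W=onplane('side',s,.012); print(W.round(4))
for i in range(2): e=W[i+1]-W[i]; print(np.linalg.norm(e),np.degrees(np.arctan2(e[1],e[0])))
t=np.array([(332,92),(438,222),(228,425),(105,290)])/5+[200,120]-.4
for zz in(.172,.176):
  W=onplane('top',t,zz); print(W.round(4),W.mean(0))
for i in range(4): e=W[(i+1)%4]-W[i]; print(np.linalg.norm(e),np.degrees(np.arctan2(e[1],e[0])))
for n in('top','side'):
    P=np.load(f'pics/{n}_rest_floor.npy');P=P[P[:,2]>.15]
    print(cv2.minAreaRect(P[:,:2].astype(np.float32)*1000))
# lever tab
l=np.array([(500,395),(555,440)])/5+[200,120]-.4
print(onplane('top',l,.136)); l=np.array([(400,320)])/5+[200,120]-.4; print(onplane('top',l,.1125))
E
```

```text
[[0.6151 0.1638 0.012 ]
 [0.6017 0.0159 0.012 ]
 [0.4735 0.0274 0.012 ]
 [0.489  0.1772 0.012 ]] [0.54484904 0.09607336 0.012     ]
0.1485752014503478 -95.17606213303192
0.12873319379524362 174.88044646839268
0.15063966912622218 84.11156442877444
0.12687485432288295 -6.0458001354695154
[[0.4869 0.1762 0.012 ]
 [0.4674 0.0304 0.012 ]
 [0.5972 0.0188 0.012 ]]
0.14709444323972276 -97.60400372641692
0.1303716057653572 -5.08677664907191
[[0.6152 0.074  0.172 ]
 [0.5584 0.0302 0.172 ]
 [0.4746 0.1176 0.172 ]
 [0.5321 0.1689 0.172 ]] [0.5450787  0.09768767 0.172     ]
[[0.614  0.0737 0.176 ]
 [0.5575 0.0301 0.176 ]
 [0.474  0.1171 0.176 ]
 [0.5313 0.1683 0.176 ]] [0.54418058 0.09730698 0.176     ]
0.07139902239452924 -142.34571187018082
0.1206117921945935 133.80238513488578
0.07678776145029723 41.728327756620146
0.12561112785454237 -48.82090076395876
((545.54541015625, 96.75225830078125), (80.15425109863281, 128.1617431640625), 40.885929107666016)
((543.3034057617188, 98.69752502441406), (83.33245086669922, 129.4144287109375), 41.103858947753906)
[[ 0.49097226  0.00556628  0.136     ]
 [ 0.4712341  -0.01744015  0.136     ]]
[[0.52884961 0.04883456 0.1125    ]]
```

```bash
cat >> h.py <<'E'
C=np.array([.545,.0965]); YS=-5.6
def ang(a): a=np.radians(a); return np.array([np.cos(a),np.sin(a)])
def tf(xy,yaw):  # trough/stand frame -> world
    return C+xy[0]*ang(yaw)+xy[1]*ang(yaw+90)
def go(xyz,yaw_y=None):
    from scipy.spatial.transform import Rotation as Ro
    st=telemetry.get_state(); M=R(st['ee_rot']); p=np.array(st['position'])
    s=M.T@(np.array(xyz)-p)*1000
    out=s.round(1)
    if yaw_y is not None:
        y=np.r_[ang(yaw_y),0]; z=np.array([0,0,-1.]); T=np.c_[np.cross(y,z),y,z]
        rv=np.degrees(Ro.from_matrix(M.T@T).as_rotvec()); out=np.r_[out,rv.round(1)]
    print('shift',out, 'from',p.round(4),'F',st['contact_force'].round(1),'t',round(st['clock'],2))
E
python3 - <<'E'
from h import *
p=tf((-.040-.0145-.02,.05),41);print(p)
go([*p,.23],41)
E
```

```text
[0.45597118 0.08535908]
shift [-368.8 -293.6    1.3    0.    -0.    22.3] from [0.2588 0.5135 0.2313] F [ 0.7 -0.1 -0.6] t 0.6
```

Request:
{"name": "servo_tool", "arguments": {
  "steps": [
    [-369,-294,0,0,0,22],
    [-369,-294,0,0,0,22],
    [-369,-294,0,0,0,22],
    [-369,-294,0,0,0,22],
    [-369,-294,0,0,0,22],
    [-369,-294,0,0,0,22],
    [-369,-294,0,0,0,22],
    [-369,-294,0,0,0,22]
  ],
  "hand": 255
}}

```text
clock: 1.4
position: [0.4265, 0.1483, 0.2317]
ee_rot: [0.0, 0.413, 0.911, 0.0]
contact_force: [0.2, 0.5, -0.4]
width: -0.0
```

```bash
python3 - <<'E'
from h import *
p=tf((-.040-.0145-.02,.05),41)
go([*p,.159],41)
E
```

```text
shift [-66.7 -19.4  72.7   0.1   0.    0.3] from [0.4265 0.1483 0.2317] F [ 0.2  0.5 -0.4] t 1.4
```

Request:
{"name": "servo_tool", "arguments": {
  "steps": [
    [-67,-19,0,0,0,0],
    [-67,-19,0,0,0,0],
    [-67,-19,40,0,0,0],
    [-67,-19,73,0,0,0],
    [-67,-19,73,0,0,0],
    [-67,-19,73,0,0,0]
  ]
}}

```text
clock: 2.0
position: [0.456, 0.0872, 0.1587]
ee_rot: [-0.0, 0.413, 0.911, -0.0]
contact_force: [-0.6, 0.4, 1.0]
width: -0.0002
```

```bash
python3 - <<'E'
from h import *
p=tf((-.040-.0145-.02,.05),41)
go([*p,.159],41)
for n in ('side','wrist'):
    snap(n,n+'1')
im=cv2.imread('pics/side1.png')[100:270,170:370]; cv2.imwrite('pics/side1c.png',cv2.resize(im,None,fx=3.5,fy=3.5))
E
```

```text
shift [-1.4 -1.3 -0.3 -0.  -0.   0.3] from [0.456  0.0872 0.1587] F [-0.6  0.4  1. ] t 2.0
```

View pics/side1c.png

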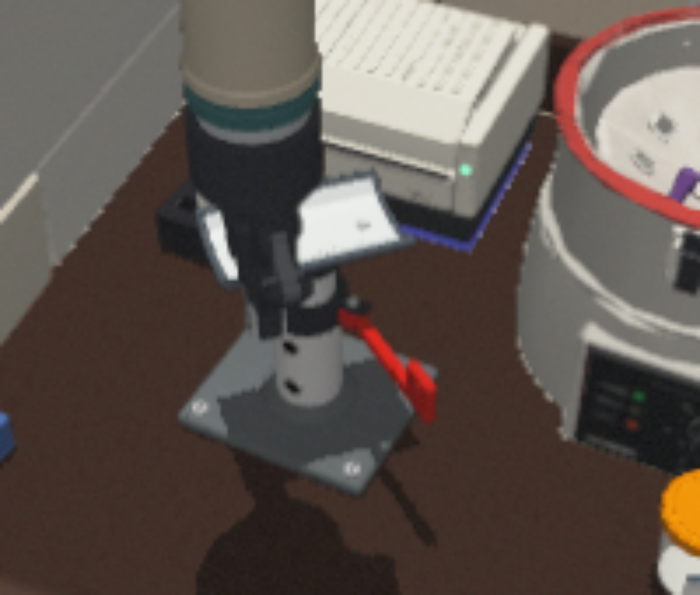

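View pics/wrist1.png

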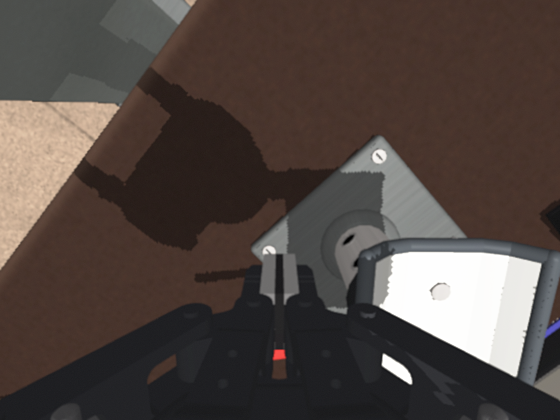

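```bash
cat >> h.py <<'E'
def path(wps):
    st=telemetry.get_state(); M=R(st['ee_rot']); p=np.array(st['position'])
    y0=np.degrees(np.arctan2(M[1,1],M[0,1]))
    print([[*(M.T@(np.array(w[:3])-p)*1000).round(1).tolist(),0,0,round(float(y0-w[3]),1)] for w in wps], 't',st['clock'],p.round(4),st['contact_force'].round(1))
E
python3 - <<'E'
from h import *
path([[*tf((-.0545-.01,.05),41),.158,41]]+[[*tf((-.0545,.05),a),.158,a] for a in (41,36,31,26,21,16,11)])
E
```

```text
[[-0.7, 7.5, 2.1, 0, 0, 0.3], [-0.8, 17.5, 2.1, 0, 0, 0.3], [3.7, 22.1, 2.1, 0, 0, 5.3], [7.9, 27.1, 2.1, 0, 0, 10.3], [11.5, 32.4, 2.1, 0, 0, 15.3], [14.7, 38.0, 2.2, 0, 0, 20.3], [17.4, 43.8, 2.2, 0, 0, 25.3], [19.6, 49.9, 2.2, 0, 0, 30.3]] t 2.1 [0.4574 0.0875 0.1601] [-0.8 -0.4  0.1]
```

Request:
{"name": "servo_tool", "arguments": {
  "steps": [
    [-1,8,2,0,0,0],
    [-1,17.5,2,0,0,0],
    [4,22,2,0,0,5],
    [8,27,2,0,0,10],
    [11.5,32.5,2,0,0,15],
    [15,38,2,0,0,20],
    [17.5,44,2,0,0,25],
    [19.5,50,2,0,0,30]
  ]
}}

```text
clock: 2.9
position: [0.4807, 0.1356, 0.1568]
ee_rot: [-0.0, 0.635, 0.772, -0.0]
contact_force: [-1.3, -0.9, 0.9]
width: 0.0003
```

```bash
python3 - <<'E'
from h import *
path([[*tf((-.0545,.05),a),.158,a] for a in (6,1,-3,-5.6,-5.6)])
snap('wrist','wrist2'); snap('top','top2')
E
```

```text
[[3.9, 5.7, -1.2, 0, 0, 5.1], [8.0, 10.6, -1.3, 0, 0, 10.1], [11.0, 14.8, -1.3, 0, 0, 14.1], [12.8, 17.7, -1.3, 0, 0, 16.7], [12.8, 17.7, -1.3, 0, 0, 16.7]] t 2.9 [0.4807 0.1356 0.1568] [-1.3 -0.9  0.9]
```

View pics/wrist2.png

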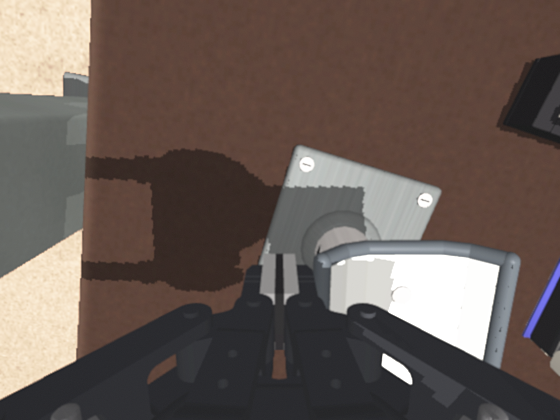

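Request:
{"name": "servo_tool", "arguments": {
  "steps": [
    [4,6,-1,0,0,5],
    [8,10.5,-1,0,0,10],
    [11,15,-1,0,0,14],
    [13,17.5,-1,0,0,16.5],
    [13,17.5,-1,0,0,16.5]
  ]
}}

```text
clock: 3.5
position: [0.4952, 0.1517, 0.1572]
ee_rot: [-0.0, 0.738, 0.675, -0.0]
contact_force: [-0.7, 1.2, -1.1]
width: 0.0001
```

```bash
python3 - <<'E'
from h import *
st,im,d=snap('wrist','wrist3'); print(st['position'],st['contact_force'])
im=cv2.imread('pics/wrist3.png')
st,im,d=snap('top','top3')
o=spotter.outline_of('rest_floor','top')[0]; ys,xs=np.nonzero(o['region']&(d>0)); P=world('top',np.c_[xs,ys],d[ys,xs]);P=P[P[:,2]>.15]
print(o['conf'],cv2.minAreaRect(P[:,:2].astype(np.float32)*1000))
y,x,h,w=120,200,105,140
cv2.imwrite('pics/top3c.png',cv2.resize(im[y:y+h,x:x+w,::-1],None,fx=5,fy=5,interpolation=cv2.INTER_CUBIC))
E
```

```text
[0.49518855 0.15171811 0.15722121] [-0.74248332  1.21578472 -1.10050982]
0.76 ((522.8793334960938, 86.14134216308594), (101.6887435913086, 123.6255111694336), 83.10929870605469)
```

View pics/wrist3.png

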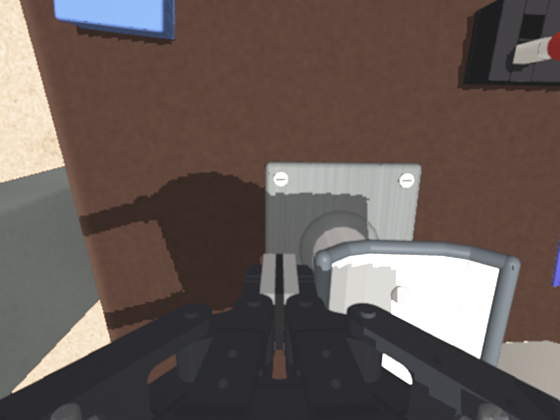

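View pics/top3c.png

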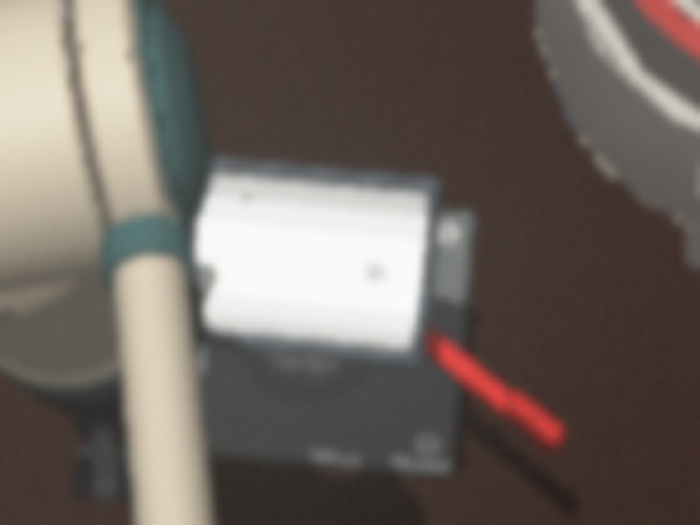

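```bash
python3 - <<'E'
from h import *
st=telemetry.get_state();print(st['qpos'].round(2))
a=[*tf((-.085,.05),YS)]
path([[*a,.157,YS],[*a,.195,YS],[*C,.22,YS],[*C,.22,YS+90]])
E
```

```text
[0.16 0.24 1.74 0.   1.15 0.25]
[[0.5, -30.1, 0.4, 0, 0, 0.4], [0.5, -30.1, -37.6, 0, 0, 0.4], [-50.1, 54.5, -62.7, 0, 0, 0.4], [-50.1, 54.5, -62.7, 0, 0, -89.6]] t 3.65 [0.4952 0.1513 0.1574] [-1.3  1.1 -0.2]
```

Request:
{"name": "servo_tool", "arguments": {
  "steps": [
    [0,-30,0,0,0,0],
    [0,-30,0,0,0,0],
    [0,-30,-63,0,0,-8],
    [0,-30,-63,0,0,-16],
    [-25,10,-63,0,0,-24],
    [-50,54.5,-63,0,0,-32],
    [-50,54.5,-63,0,0,-40],
    [-50,54.5,-63,0,0,-48]
  ]
}}

```text
clock: 4.45
position: [0.5473, 0.0947, 0.2204]
ee_rot: [0.001, 0.399, 0.917, 0.0]
contact_force: [-0.3, 0.4, 0.8]
width: 0.0001
```

```bash
python3 - <<'E'
from h import *
path([[*C,.22,YS+90],[*C,.17,YS+90]])
E
```

```text
[[2.9, -0.5, 0.4, 0, 0, -41.4], [3.0, -0.5, 50.4, 0, 0, -41.4]] t 4.45 [0.5473 0.0947 0.2204] [-0.3  0.4  0.8]
```

Request:
{"name": "servo_tool", "arguments": {
  "steps": [
    [3,-0.5,0,0,0,-8],
    [3,-0.5,10,0,0,-16],
    [3,-0.5,20,0,0,-24],
    [3,-0.5,30,0,0,-33],
    [3,-0.5,40,0,0,-41.4],
    [3,-0.5,48,0,0,-41.4],
    [3,-0.5,50,0,0,-41.4]
  ]
}}

```text
clock: 5.15
position: [0.5428, 0.0978, 0.1698]
ee_rot: [-0.0, 0.052, 0.999, -0.0]
contact_force: [-0.7, -0.3, 2.9]
width: 0.0003
```

```bash
python3 - <<'E'
from h import *
path([[*C,.17,YS+90],[*C,.147,YS+90]])
snap('wrist','wrist4')
snap('side','side4')
im=cv2.imread('pics/side4.png')[100:270,170:370]; cv2.imwrite('pics/side4c.png',cv2.resize(im,None,fx=3.5,fy=3.5))
E
```

```text
[[-2.4, -1.1, -0.2, 0, 0, -0.4], [-2.4, -1.0, 22.8, 0, 0, -0.4]] t 5.15 [0.5428 0.0978 0.1698] [-0.7 -0.3  2.9]
```

View pics/wrist4.png

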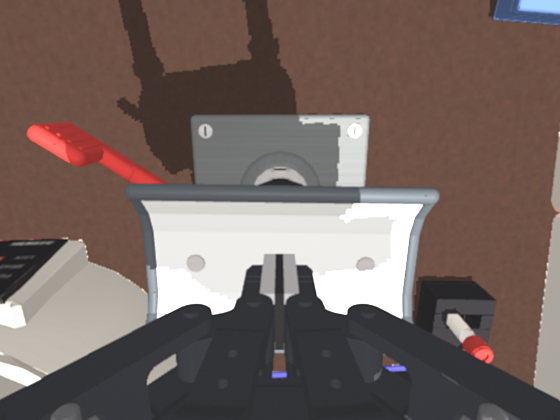

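View pics/side4c.png

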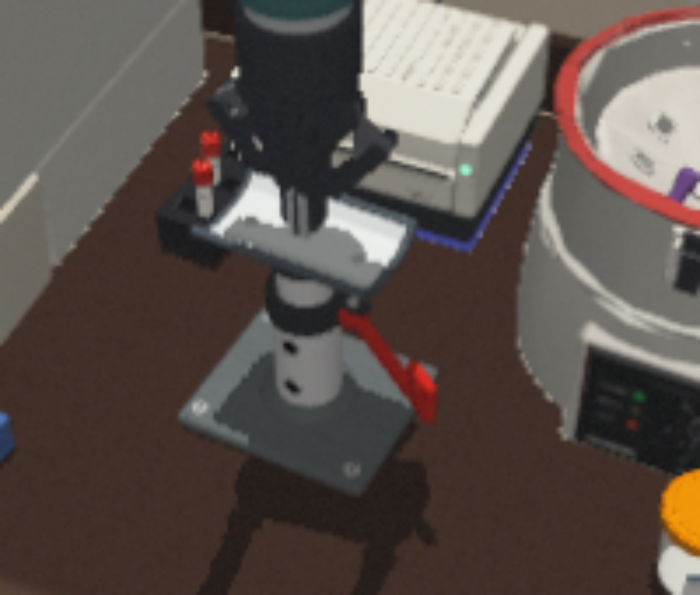

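Request:
{"name": "servo_tool", "arguments": {
  "steps": [
    [-2,-1,0,0,0,0],
    [-2,-1,3,0,0,0],
    [-2,-1,6,0,0,0],
    [-2,-1,9,0,0,0],
    [-2,-1,12,0,0,0],
    [-2,-1,15,0,0,0]
  ]
}}

```text
clock: 5.85
position: [0.5448, 0.097, 0.1555]
ee_rot: [0.001, 0.051, 0.999, 0.0]
contact_force: [0.1, -0.2, 3.6]
width: 0.0001
```

```bash
python3 - <<'E'
from h import *
path([[*C,.147,YS+90]])
E
```

```text
[[-0.3, -0.4, 8.5, 0, 0, -0.3]] t 5.85 [0.5448 0.097  0.1555] [ 0.1 -0.2  3.6]
```

Request:
{"name": "servo_tool", "arguments": {
  "steps": [
    [0,0,2,0,0,0],
    [0,0,4,0,0,0],
    [0,0,5,0,0,0],
    [0,0,6,0,0,0],
    [0,0,7,0,0,0],
    [0,0,7,0,0,0]
  ]
}}

```text
clock: 6.45
position: [0.5449, 0.097, 0.1538]
ee_rot: [0.002, 0.051, 0.999, 0.0]
contact_force: [-8.7, 0.3, 31.4]
width: -0.0003
```

Request:
{"name": "servo_tool", "arguments": {
  "steps": [
    [0,0,1,0,0,0],
    [0,0,2,0,0,0],
    [0,0,2,0,0,0]
  ]
}}

```text
clock: 6.75
position: [0.545, 0.097, 0.1534]
ee_rot: [0.003, 0.051, 0.999, 0.0]
contact_force: [-9.7, -0.7, 39.3]
width: -0.0002
```

```bash
python3 - <<'E'
from h import *
path([[*C,.147,YS+90]])
snap('side','side5')
im=cv2.imread('pics/side5.png')[160:230,220:310]; cv2.imwrite('pics/side5c.png',cv2.resize(im,None,fx=8,fy=8,interpolation=cv2.INTER_CUBIC))
E
```

```text
[[-0.0, -0.5, 6.4, 0, 0, -0.2]] t 6.75 [0.545  0.097  0.1534] [-9.7 -0.7 39.3]
```

View pics/side5c.png

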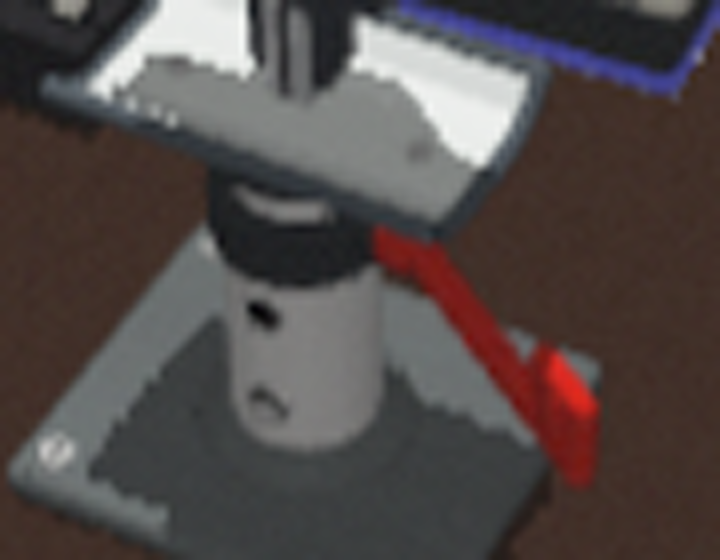

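Request:
{"name": "servo_tool", "arguments": {
  "steps": [
    [0,0,-8,0,0,0],
    [0,0,-20,0,0,0],
    [0,0,-60,0,0,0],
    [0,0,-100,0,0,0],
    [60,-60,-100,0,0,0],
    [110,-110,-100,0,0,0],
    [110,-110,-100,0,0,0],
    [110,-110,-100,0,0,0]
  ]
}}

```text
clock: 7.6
position: [0.4187, -0.0031, 0.2456]
ee_rot: [-0.003, 0.052, 0.999, -0.001]
contact_force: [0.4, 0.7, 0.3]
width: 0.0001
```

```bash
python3 - <<'E'
from h import *
print(telemetry.get_state()['position'],telemetry.get_state()['contact_force'])
for n in('top','side'):
    st,im,d=snap(n,n+'6')
    o=spotter.outline_of('rest_floor',n)[0]; ys,xs=np.nonzero(o['region']&(d>0)); P=world(n,np.c_[xs,ys],d[ys,xs]);P=P[P[:,2]>.135]
    print(o['conf'],cv2.minAreaRect(P[:,:2].astype(np.float32)*1000))
    c=P[np.hypot(*(P[:,:2]-C).T)<.012]; print('floor',np.median(c,0))
im=cv2.imread('pics/side6.png')[150:230,210:310]; cv2.imwrite('pics/side6c.png',cv2.resize(im,None,fx=7,fy=7,interpolation=cv2.INTER_CUBIC))
im=cv2.imread('pics/top6.png')[120:225,200:340]; cv2.imwrite('pics/top6c.png',cv2.resize(im,None,fx=5,fy=5,interpolation=cv2.INTER_CUBIC))
E
```

```text
[ 0.41874073 -0.00307434  0.2455725 ] [0.35428739 0.6754525  0.34900955]
0.73 ((505.86981201171875, 112.41366577148438), (183.4811553955078, 87.97745513916016), 17.180246353149414)
floor [nan nan nan]
0.65 ((502.48516845703125, 77.13986206054688), (222.37225341796875, 95.00668334960938), 52.319862365722656)
floor [0.54521645 0.09715117 0.14499107]
  return _methods._mean(a, axis=axis, dtype=dtype,
  ret = um.true_divide(
```

View pics/side6c.png

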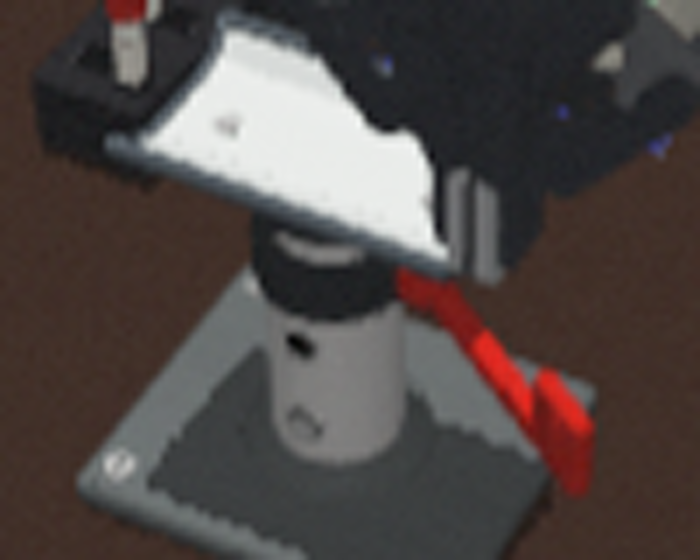

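View pics/top6c.png

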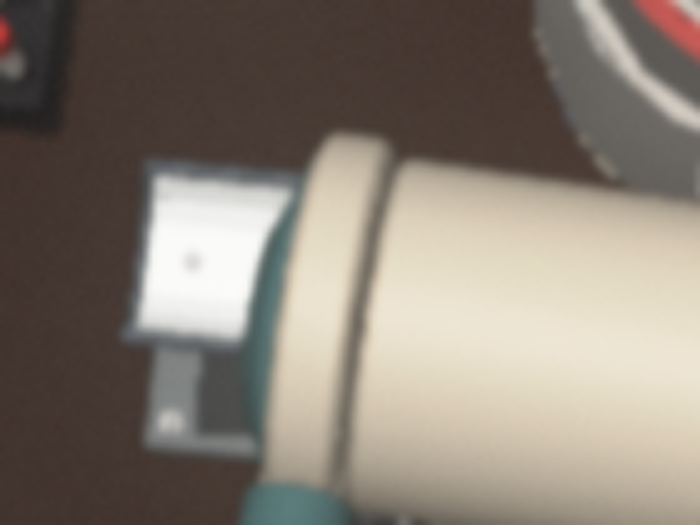

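```bash
python3 - <<'E'
from h import *
print(np.array(cams.camera_model('wrist')['tool_from_camera']).round(3))
z=np.load('pics/side6.npz'); d=z['d']
for r in range(205,216,1): print(r,(d[r,246:262]*1000).round(0))
M=R(telemetry.get_state()['ee_rot']);print(M.round(3))
E
```

```text
[[ 0.001  0.96   0.279  0.071]
 [ 1.    -0.    -0.001 -0.   ]
 [-0.001  0.279 -0.96  -0.142]
 [ 0.     0.     0.     1.   ]]
205 [1132. 1121. 1121. 1091. 1083. 1074. 1072. 1074. 1069. 1069. 1068. 1067.
 1067. 1068. 1072. 1071.]
206 [1124. 1119. 1115. 1093. 1086. 1080. 1079. 1073. 1075. 1071. 1072. 1070.
 1070. 1075. 1075. 1076.]
207 [1118. 1119. 1118. 1095. 1087. 1088. 1081. 1078. 1074. 1078. 1072. 1074.
 1072. 1076. 1076. 1077.]
208 [1118. 1113. 1112. 1101. 1089. 1082. 1081. 1077. 1078. 1080. 1074. 1074.
 1078. 1076. 1081. 1076.]
209 [1116. 1110. 1109. 1101. 1094. 1087. 1081. 1078. 1082. 1077. 1077. 1080.
 1076. 1079. 1081. 1082.]
210 [1111. 1111. 1107. 1105. 1097. 1089. 1079. 1082. 1080. 1079. 1081. 1078.
 1082. 1086. 1082. 1086.]
211 [1110. 1109. 1108. 1103. 1101. 1093. 1080. 1080. 1080. 1086. 1085. 1085.
 1083. 1087. 1087. 1084.]
212 [1107. 1103. 1104. 1105. 1103. 1099. 1094. 1085. 1094. 1090. 1090. 1083.
 1086. 1084. 1089. 1086.]
213 [1109. 1101. 1101. 1101. 1100. 1101. 1099. 1095. 1094. 1092. 1094. 1093.
 1087. 1094. 1090. 1095.]
214 [1102. 1100. 1105. 1103. 1102. 1102. 1102. 1098. 1094. 1094. 1092. 1093.
    0. 1095. 1096. 1094.]
215 [1104. 1103. 1099. 1101. 1099. 1099. 1095. 1097. 1098. 1097. 1096. 1097.
 1094. 1098. 1097. 1092.]
[[-0.995  0.102  0.001]
 [ 0.102  0.995  0.001]
 [-0.001  0.001 -1.   ]]
```

Request:
{"name": "servo_tool", "arguments": {
  "steps": [
    [0,40,0,0,-8,0],
    [0,80,20,0,-16,0],
    [0,112,50,0,-24,0],
    [0,112,96,0,-32,0],
    [-8,112,96,0,-35,0],
    [-8,112,96,0,-35,0]
  ]
}}

```text
clock: 8.4
position: [0.4401, 0.1111, 0.1465]
ee_rot: [0.298, 0.046, 0.953, -0.015]
contact_force: [-0.1, -0.1, -0.6]
width: 0.0001
```

```bash
python3 - <<'E'
from h import *
st,im,d=snap('wrist','wrist7');print(st['position'],st['contact_force'])
E
```

```text
[0.44005503 0.11110622 0.14647741] [-0.14114589 -0.06127203 -0.55583701]
```

View pics/wrist7.png

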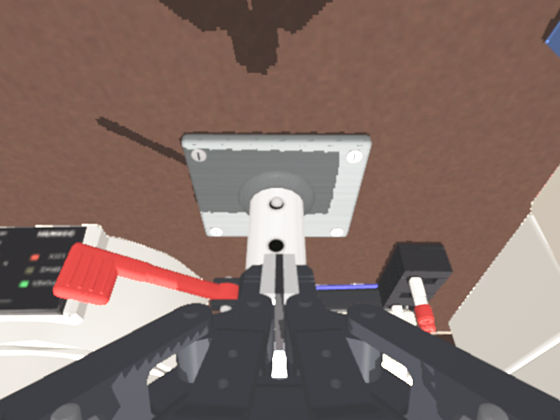

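```bash
python3 - <<'E'
import cv2,numpy as np
z=np.load('pics/wrist7.npz'); im=z['im'][180:260,235:320,::-1]; cv2.imwrite('pics/w7c.png',cv2.resize(im,None,fx=7,fy=7,interpolation=cv2.INTER_CUBIC))
d=z['d']*1000
for r in range(192,212,2): print(r,d[r,258:300:3].round(0))
E
```

```text
192 [301. 299. 297. 295. 295. 293. 294. 295. 295. 296. 296. 298. 302. 302.]
194 [300. 297. 295. 294. 292. 292. 294. 293. 294. 295. 296. 297. 302. 305.]
196 [298. 296. 294. 293. 292. 291. 284. 291. 292. 295. 294. 296. 299. 303.]
198 [296. 295. 294. 291. 288. 283. 282. 283. 289. 293. 294. 294. 298. 302.]
200 [295. 292. 291. 291. 287. 282. 283. 282. 288. 290. 292. 294. 296. 300.]
202 [293. 291. 289. 285. 286. 282. 282. 283. 286. 290. 292. 294. 296. 298.]
204 [292. 290. 289. 285. 285. 284. 282. 283. 286. 288. 290. 291. 293. 297.]
206 [291. 288. 286. 284. 284. 283. 284. 285. 283. 286. 289. 289. 292. 295.]
208 [290. 286. 286. 284. 282. 282. 282. 282. 281. 285. 287. 287. 292. 293.]
210 [288. 287. 284. 283. 281. 280. 280. 281. 282. 283. 286. 287. 290. 292.]
```

View pics/w7c.png

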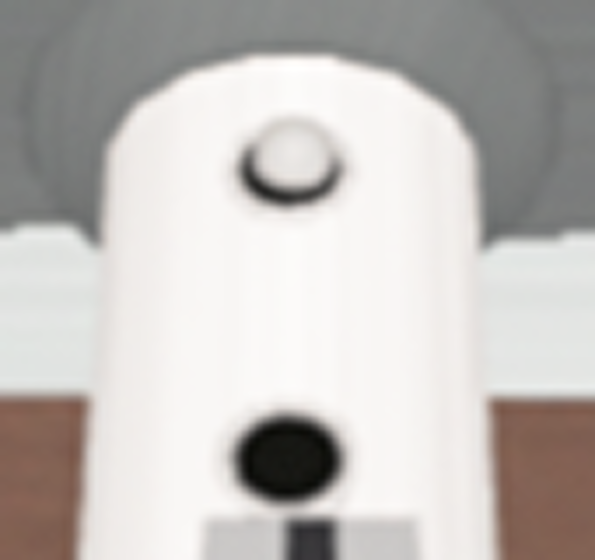

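```bash
cat >> h.py <<'E'
def lev(phi,off,r=.092):
    u=np.array([-np.cos(phi),-np.sin(phi)]); w=np.array([np.sin(phi),-np.cos(phi)])
    return tf(np.array([0,-.036])+r*u+off*w,YS)
E
python3 - <<'E'
from h import *
st=telemetry.get_state(); print(st['qpos'].round(2))
A=[]
for n in('top','side'):
    d=np.load(f'pics/{n}0.npz')['d']; ys,xs=np.nonzero(d>0); A.append(world(n,np.c_[xs,ys],d[ys,xs]))
A=np.vstack(A)
s=(A-[*C,0]); e=ang(YS); X=s[:,:2]@e; Y=s[:,:2]@ang(YS+90)
ob=A[(A[:,2]>.1)&~((abs(X)<.12)&(abs(Y)<.16)&(A[:,2]<.18))&(A[:,2]<.4)]
for off in(.029,.044):
    p=lev(.93,off); k=p-.06*ang(125)
    for q in(p,k): print(off,q.round(3), np.hypot(*(ob[:,:2]-q).T).min().round(3), ob[np.hypot(*(ob[:,:2]-q).T).argmin()].round(3))
p=lev(.93,.03)
go([*p,.21],125)
E
```

```text
[ 0.25 -0.03  2.31 -0.61  0.35 -0.7 ]
0.029 [ 0.501 -0.027] 0.102 [ 0.581 -0.09   0.1  ]
0.029 [ 0.535 -0.076] 0.047 [ 0.579 -0.095  0.105]
0.044 [ 0.512 -0.037] 0.087 [ 0.581 -0.09   0.1  ]
0.044 [ 0.547 -0.086] 0.034 [ 0.579 -0.095  0.105]
shift [ -97.4 -132.    -9.6  -12.3   33.2  -39.3] from [0.4403 0.111  0.1466] F [ 0.6 -0.8 -1.1] t 8.45
```

Request:
{"name": "servo_tool", "arguments": {
  "steps": [
    [0,-40,-30,0,8,0],
    [0,-80,-60,0,16,0],
    [0,-120,-60,0,25,0],
    [0,-150,-60,0,33,0],
    [0,-150,-60,0,35,0]
  ]
}}

```text
clock: 8.95
position: [0.3937, -0.036, 0.2012]
ee_rot: [0.071, 0.055, 0.996, -0.012]
contact_force: [1.0, -0.1, -0.6]
width: 0.0003
```

```bash
python3 - <<'E'
from h import *
st=telemetry.get_state(); print(st['qpos'].round(2))
p=lev(.93,.030)
go([*p,.205],125);go([*p,.112],125)
E
```

```text
[-0.27 -0.06  1.99  0.01  1.07 -1.74]
shift [-105.9   20.3   11.1   -3.9    7.5  -41.2] from [ 0.3937 -0.036   0.2012] F [ 1.  -0.1 -0.6] t 8.95
shift [-92.7  21.8 103.1  -3.9   7.5 -41.2] from [ 0.3937 -0.036   0.2012] F [ 1.  -0.1 -0.6] t 8.95
```

Request:
{"name": "servo_tool", "arguments": {
  "steps": [
    [-50,10,0,-1,7.5,0],
    [-105,20,0,-2,7.5,-8],
    [-106,20,8,-3,7.5,-15],
    [-106,20,8,-3,7.5,-23],
    [-106,20,8,-3,7.5,-30],
    [-106,20,8,-3,7.5,-30]
  ]
}}

```text
clock: 9.55
position: [0.5032, -0.0276, 0.2063]
ee_rot: [0.003, -0.205, 0.979, -0.003]
contact_force: [-0.2, -0.3, -0.8]
width: -0.0001
```

```bash
python3 - <<'E'
from h import *
st=telemetry.get_state(); print(st['qpos'].round(2))
p=lev(.93,.032)
go([*p,.112],115)
st,im,d=snap('wrist','wrist8')
E
```

```text
[-0.19  0.18  1.7  -0.    1.26 -2.17]
shift [ 0.9 -0.6 94.3 -0.4  0.2 -1.4] from [ 0.5032 -0.0276  0.2063] F [-0.2 -0.3 -0.8] t 9.55
```

View pics/wrist8.png

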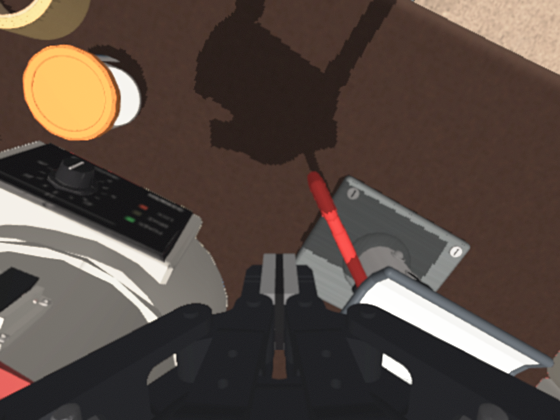

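Request:
{"name": "servo_tool", "arguments": {
  "steps": [
    [10,-4,0,0,0,0],
    [10,-4,40,0,0,0],
    [10,-4,75,0,0,0],
    [10,-4,94,0,0,0],
    [10,-4,94,0,0,0]
  ]
}}

```text
clock: 10.1
position: [0.4917, -0.0366, 0.1102]
ee_rot: [-0.0, -0.203, 0.979, -0.002]
contact_force: [-0.2, -0.8, -0.5]
width: -0.0002
```

```bash
python3 - <<'E'
from h import *
# arc
import math
W=[]
for k,ph in enumerate([.93,.83,.73,.63,.53,.43,.33,.23]):
    W.append([*lev(ph,.020),.112,YS+90+max(0,min(31,math.degrees(ph)))])
path(W)
st,im,d=snap('wrist','wrist9')
E
```

```text
[[-8.7, 13.4, -1.9, 0, 0, -1.9], [-3.5, 21.2, -1.9, 0, 0, -1.9], [0.9, 29.6, -1.9, 0, 0, -1.9], [4.4, 38.3, -2.0, 0, 0, -1.9], [7.1, 47.3, -2.0, 0, 0, -1.3], [8.9, 56.5, -2.0, 0, 0, 4.4], [9.7, 65.9, -2.1, 0, 0, 10.2], [9.5, 75.3, -2.1, 0, 0, 15.9]] t 10.1 [ 0.4917 -0.0366  0.1102] [-0.2 -0.8 -0.5]
```

View pics/wrist9.png

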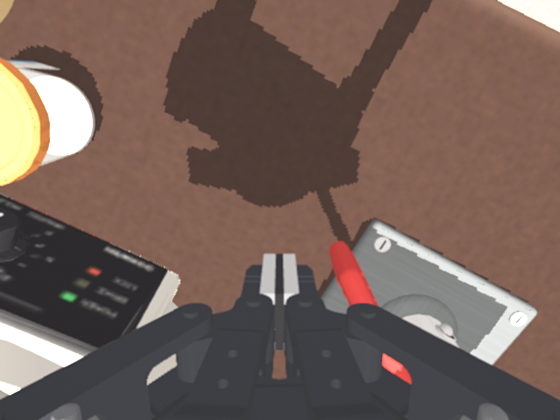

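Request:
{"name": "servo_tool", "arguments": {
  "steps": [
    [-6,7,-1,0,0,0],
    [-6,13,-1,0,0,0],
    [-3,21,-1,0,0,0],
    [1,30,-1,0,0,0],
    [4,38,-1,0,0,0],
    [7,47,-1,0,0,0],
    [9,56,-1,0,0,4],
    [9,56,-1,0,0,4]
  ]
}}

```text
clock: 10.95
position: [0.4627, 0.0119, 0.1132]
ee_rot: [0.003, -0.17, 0.985, -0.003]
contact_force: [-0.2, -0.2, -0.6]
width: 0.0004
```

```bash
python3 - <<'E'
from h import *
import math
W=[]
for k,ph in enumerate([.43,.33,.23,.15,.08,.03,0]):
    W.append([*lev(ph,.020),.112,YS+90+max(0,min(31,math.degrees(ph)))])
path(W)
st,im,d=snap('wrist','wrist10')
E
```

```text
[[1.6, 0.4, 1.2, 0, 0, 0.6], [3.1, 9.7, 1.1, 0, 0, 6.3], [3.6, 19.1, 1.0, 0, 0, 12.0], [3.3, 26.6, 1.0, 0, 0, 16.6], [2.6, 33.2, 0.9, 0, 0, 20.6], [1.8, 37.8, 0.9, 0, 0, 23.5], [1.2, 40.6, 0.9, 0, 0, 25.2]] t 10.95 [0.4627 0.0119 0.1132] [-0.2 -0.2 -0.6]
```

View pics/wrist10.png

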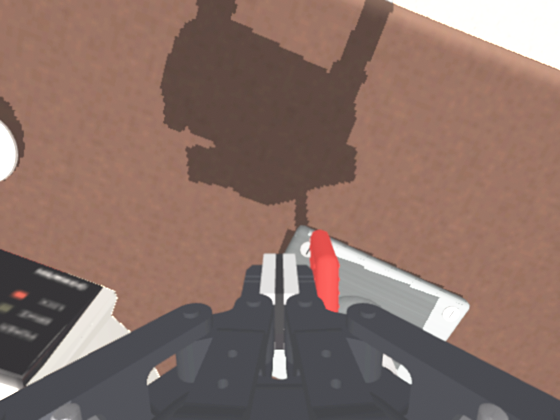

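Request:
{"name": "servo_tool", "arguments": {
  "steps": [
    [2,5,1,0,0,3],
    [3,10,1,0,0,6],
    [3.5,15,1,0,0,9],
    [3.5,19,1,0,0,12],
    [3.5,23,1,0,0,14.5],
    [3,27,1,0,0,17],
    [3,30,1,0,0,19],
    [2.5,33,1,0,0,21]
  ]
}}

```text
clock: 11.8
position: [0.4499, 0.0401, 0.1118]
ee_rot: [0.003, 0.012, 1.0, -0.004]
contact_force: [-0.6, -5.0, 2.0]
width: 0.0001
```

```bash
python3 - <<'E'
from h import *
import math
W=[]
for ph,o in [(.05,.02),(.0,.02),(0,.018),(0,.015),(0,.012)]:
    W.append([*lev(ph,o),.112,YS+90+math.degrees(ph)])
path(W)
E
```

```text
[[1.3, 5.0, -0.3, 0, 0, 1.3], [2.1, 9.6, -0.3, 0, 0, 4.2], [2.0, 11.6, -0.3, 0, 0, 4.2], [1.7, 14.6, -0.4, 0, 0, 4.2], [1.5, 17.6, -0.4, 0, 0, 4.2]] t 11.8 [0.4499 0.0401 0.1118] [-0.6 -5.   2. ]
```

Request:
{"name": "servo_tool", "arguments": {
  "steps": [
    [1,3,0,0,0,1],
    [1.5,5,0,0,0,2],
    [2,7,0,0,0,3],
    [2,9,0,0,0,4],
    [2,10,0,0,0,4],
    [2,10,0,0,0,4]
  ]
}}

```text
clock: 12.4
position: [0.4485, 0.0508, 0.1118]
ee_rot: [0.003, 0.047, 0.999, -0.003]
contact_force: [-0.2, -4.2, 2.4]
width: 0.0002
```

```bash
python3 - <<'E'
from h import *
path([[*lev(0,.018),.112,YS+90]])
st,im,d=snap('wrist','wrist11')
E
```

```text
[[0.4, 0.9, -0.2, 0, 0, 0.2]] t 12.4 [0.4485 0.0508 0.1118] [-0.2 -4.2  2.4]
```

View pics/wrist11.png

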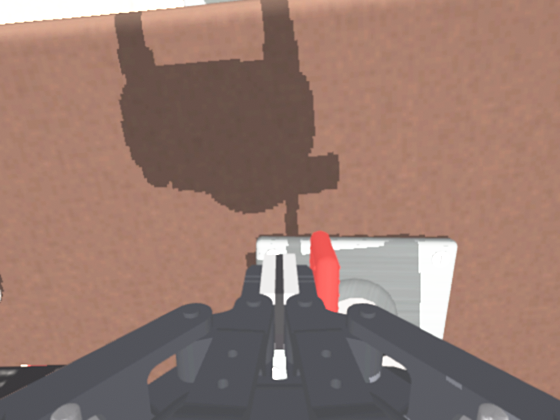

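Request:
{"name": "servo_tool", "arguments": {
  "steps": [
    [0,1.5,0,0,0,0],
    [0,3,0,0,0,0],
    [0,4,0,0,0,0],
    [0,4,0,0,0,0]
  ]
}}

```text
clock: 12.85
position: [0.4486, 0.0534, 0.1118]
ee_rot: [0.003, 0.046, 0.999, -0.005]
contact_force: [-1.0, -9.4, 3.6]
width: -0.0001
```

Request:
{"name": "servo_tool", "arguments": {
  "steps": [
    [0,1.5,0,0,0,0],
    [0,3,0,0,0,0],
    [0,3,0,0,0,0]
  ]
}}

```text
clock: 13.15
position: [0.4486, 0.0537, 0.1119]
ee_rot: [0.003, 0.045, 0.999, -0.008]
contact_force: [-1.6, -17.7, 5.0]
width: -0.0001
```

Request:
{"name": "servo_tool", "arguments": {
  "steps": [
    [0,1.5,0,0,0,0],
    [0,2.5,0,0,0,0],
    [0,2.5,0,0,0,0]
  ]
}}

```text
clock: 13.45
position: [0.4486, 0.054, 0.1119]
ee_rot: [0.002, 0.045, 0.999, -0.01]
contact_force: [-3.0, -25.3, 6.3]
width: -0.0001
```

Request:
{"name": "servo_tool", "arguments": {
  "steps": [
    [0,-15,0,0,0,0],
    [0,-35,0,0,0,0],
    [20,-50,-20,0,0,0],
    [40,-60,-60,0,0,0],
    [80,-80,-100,0,0,0],
    [120,-120,-110,0,0,0],
    [150,-150,-110,0,0,0],
    [150,-150,-110,0,0,0]
  ]
}}

```text
clock: 14.25
position: [0.2817, -0.0745, 0.2214]
ee_rot: [0.003, 0.05, 0.999, -0.003]
contact_force: [0.3, 0.1, -0.1]
width: -0.0
```

```bash
python3 - <<'E'
from h import *
st,im,d=snap('top','top12'); print(st['position'],st['contact_force'],st['clock'])
z=im; cv2.imwrite('pics/top12c.png',cv2.resize(im[120:225,200:340,::-1],None,fx=5,fy=5,interpolation=cv2.INTER_CUBIC))
for q in ['rest_floor','slide_box','tape_roll','specimen_cup']:
    o=spotter.outline_of(q,'top')
    if o:
        ys,xs=np.nonzero(o[0]['region']&(d>0)); P=world('top',np.c_[xs,ys],d[ys,xs]); print(q,np.median(P,0).round(3))
st,im,d=snap('side','side12'); cv2.imwrite('pics/side12c.png',cv2.resize(im[150:240,210:310,::-1],None,fx=6,fy=6,interpolation=cv2.INTER_CUBIC))
E
```

```text
[ 0.28165515 -0.07447769  0.2214445 ] [ 0.28253201  0.11976308 -0.14915771] 14.25
rest_floor [0.548 0.097 0.147]
slide_box [0.402 0.331 0.031]
tape_roll [ 0.432 -0.294  0.043]
specimen_cup [ 0.495 -0.203  0.071]
```

View pics/top12c.png

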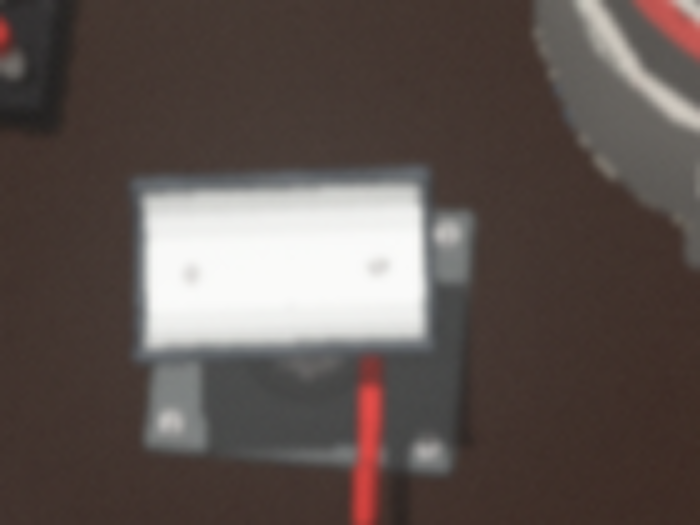

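View pics/side12c.png

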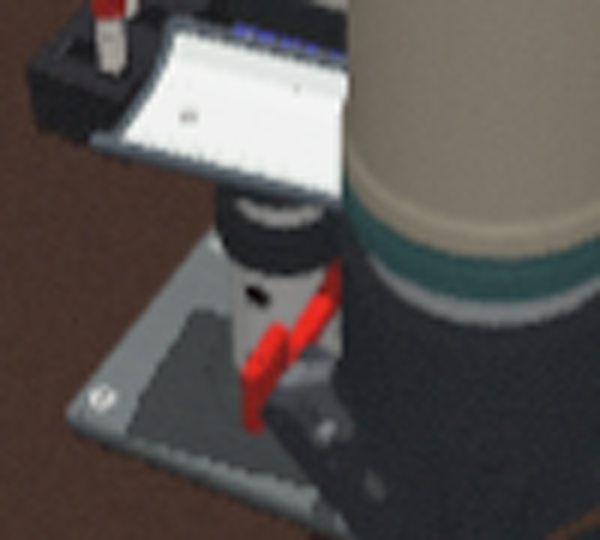

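```bash
python3 - <<'E'
from h import *
for t in('top0','top12'):
    z=np.load(f'pics/{t}.npz');d=z['d']
    ys,xs=np.nonzero(d>0);P=world('top',np.c_[xs,ys],d[ys,xs])
    ok=(P[:,2]>.138)&(P[:,2]<.185)&(np.hypot(*(P[:,:2]-C).T)<.085);a=P[ok]
    print(t,ok.sum(),cv2.minAreaRect(a[:,:2].astype(np.float32)*1000))
t=np.array([(133,182),(428,170),(430,347),(137,358)])/5+[200,120]-.4
W=onplane('top',t,.161);print(W.round(4),W.mean(0))
for i in range(4): e=W[(i+1)%4]-W[i]; print(np.linalg.norm(e),np.degrees(np.arctan2(e[1],e[0])))
l=np.array([(372,365),(362,510)])/5+[200,120]-.4
W=onplane('top',l,.1125);e=W[1]-W[0];print('lever',np.degrees(np.arctan2(e[1],e[0])))
E
```

```text
top0 2311 ((546.0037231445312, 97.05128479003906), (81.26420593261719, 128.6206817626953), 40.89846420288086)
top12 2225 ((545.8179321289062, 96.883056640625), (80.36317443847656, 129.0877685546875), 1.240841269493103)
[[0.5809 0.1594 0.161 ]
 [0.5836 0.0344 0.161 ]
 [0.5077 0.0345 0.161 ]
 [0.5052 0.1571 0.161 ]] [0.54434275 0.09632743 0.161     ]
0.12499524789505918 -88.74763719257014
0.07589332813735072 179.94607269227694
0.1226714774161943 91.18035391238509
0.07572175955198994 1.7016131254340416
lever 175.63528885631771
```

View pics/top12.png

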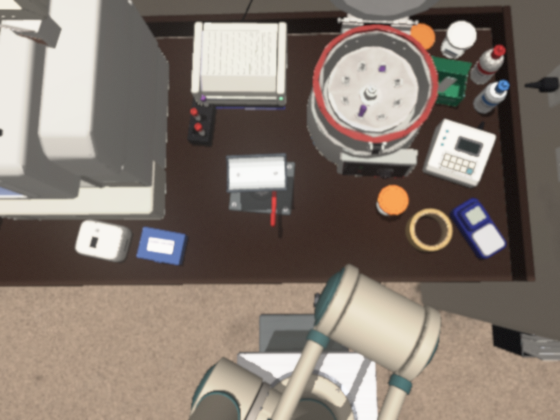

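```bash
python3 - <<'E'
from h import *
print(telemetry.get_state()['qpos'].round(2))
a=tf((-.08,.052),YS)
path([[*a,.22,YS+90],[*a,.151,YS+90]]+[[*tf((-x,.052),YS),.151,YS+90] for x in(.06,.056,.052)])
E
```

```text
[-0.49 -0.17  2.01 -0.    1.29 -1.96]
[[-162.2, 245.0, 1.2, 0, 0, 0.3], [-161.8, 245.2, 70.2, 0, 0, 0.3], [-181.8, 245.1, 70.3, 0, 0, 0.3], [-185.8, 245.1, 70.3, 0, 0, 0.3], [-189.8, 245.1, 70.4, 0, 0, 0.3]] t 14.55 [ 0.2862 -0.0728  0.221 ] [0.  0.9 0.6]
```

Request:
{"name": "servo_tool", "arguments": {
  "steps": [
    [-30,45,0,0,0,0],
    [-55,88,0,0,0,0],
    [-80,130,0,0,0,0],
    [-110,170,0,0,0,0],
    [-135,210,0,0,0,0],
    [-162,245,20,0,0,0],
    [-162,245,60,0,0,0],
    [-162,245,70,0,0,0]
  ]
}}

```text
clock: 15.35
position: [0.4676, 0.1568, 0.1465]
ee_rot: [-0.002, 0.045, 0.999, -0.004]
contact_force: [-0.7, -0.6, -0.3]
width: 0.0001
```

```bash
python3 - <<'E'
from h import *
path([[*tf((-x,.052),YS),.151,YS+90] for x in(.08,.06,.056,.052)])
st,im,d=snap('wrist','wrist13')
E
```

```text
[[-2.9, -0.5, -4.5, 0, 0, 0.4], [-22.9, -0.6, -4.6, 0, 0, 0.4], [-26.9, -0.7, -4.6, 0, 0, 0.4], [-30.9, -0.7, -4.6, 0, 0, 0.4]] t 15.35 [0.4676 0.1568 0.1465] [-0.7 -0.6 -0.3]
```

View pics/wrist13.png

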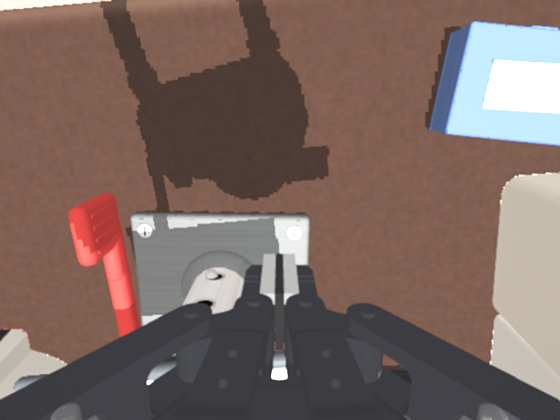

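Request:
{"name": "servo_tool", "arguments": {
  "steps": [
    [-8,0,-4,0,0,0],
    [-16,0,-4,0,0,0],
    [-20,0,-4,0,0,0],
    [-23,0,-4,0,0,0],
    [-23,0,-4,0,0,0]
  ]
}}

```text
clock: 15.9
position: [0.4937, 0.1526, 0.157]
ee_rot: [0.004, 0.048, 0.999, -0.002]
contact_force: [-2.0, 2.3, 4.8]
width: -0.0002
```

Request:
{"name": "servo_tool", "arguments": {
  "steps": [
    [-2,0,0,0,0,0],
    [-4,0,0,0,0,0],
    [-4,0,0,0,0,0]
  ]
}}

```text
clock: 16.2
position: [0.4956, 0.1536, 0.157]
ee_rot: [0.002, 0.048, 0.999, -0.0]
contact_force: [-6.7, 4.6, 7.9]
width: -0.0002
```

```bash
python3 - <<'E'
from h import *
st,im,d=snap('wrist','wrist14')
st,im,d=snap('side','side14'); cv2.imwrite('pics/side14c.png',cv2.resize(im[120:240,190:310,::-1],None,fx=5,fy=5,interpolation=cv2.INTER_CUBIC))
p=np.array(st['position'])[:2]-C; print(p@ang(YS),p@ang(YS+90),st['position'],st['contact_force'])
E
```

```text
-0.054678609552782566 0.052013487703853466 [0.49565798 0.15360095 0.15702144] [-4.75740877  5.4052693   7.6091444 ]
```

View pics/wrist14.png

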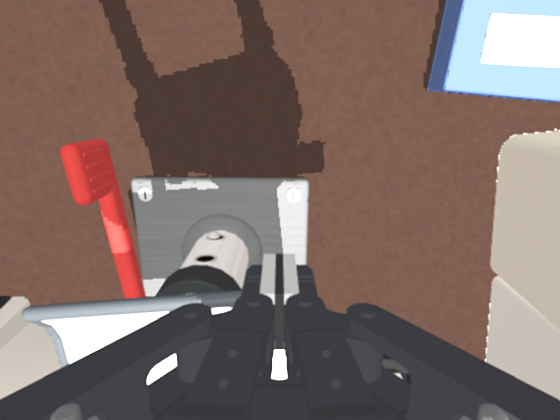

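View pics/side14c.png

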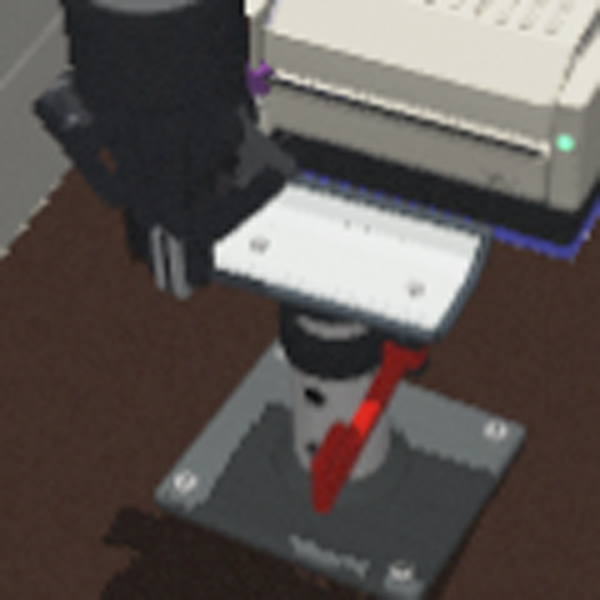

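Request:
{"name": "servo_tool", "arguments": {
  "steps": [
    [-1.5,0,0,0,0,0],
    [-3,0,0,0,0,0],
    [-3,0,0,0,0,0]
  ]
}}

```text
clock: 16.6
position: [0.4978, 0.1542, 0.157]
ee_rot: [0.002, 0.048, 0.999, 0.0]
contact_force: [-6.0, 7.2, 7.8]
width: -0.0006
```

```bash
python3 - <<'E'
from h import *
st,im,d=snap('wrist','wrist15')
p=np.array(st['position'])[:2]-C; print(p@ang(YS),p@ang(YS+90),st['position'],st['contact_force'])
cv2.imwrite('pics/w15c.png',cv2.resize(im[160:340,0:320,::-1],None,fx=2.4,fy=2.4))
E
```

```text
-0.052650859857443874 0.05284254957162367 [0.49775695 0.15422818 0.15699584] [-6.00023033  7.21292067  7.83526123]
```

View pics/w15c.png

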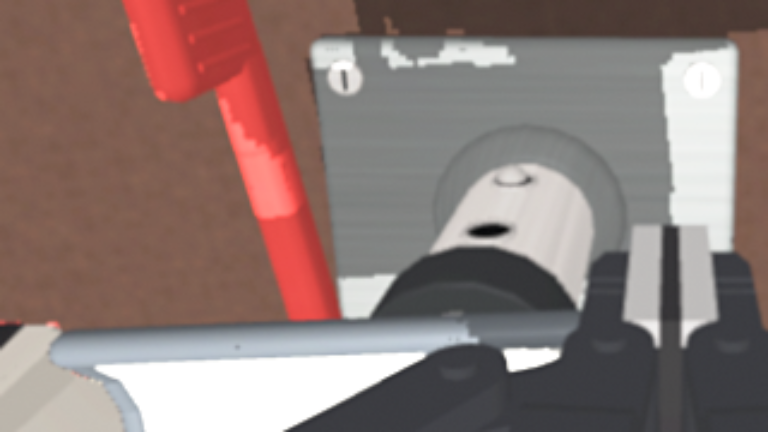

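Request:
{"name": "servo_tool", "arguments": {
  "steps": [
    [-1,0,0,0,0,0],
    [-2,0,0,0,0,0],
    [-2,0,0,0,0,0]
  ]
}}

```text
clock: 16.95
position: [0.4987, 0.1548, 0.157]
ee_rot: [0.0, 0.048, 0.999, 0.001]
contact_force: [-8.7, 10.1, 9.3]
width: -0.0001
```

Request:
{"name": "servo_tool", "arguments": {
  "steps": [
    [10,0,0,0,0,0],
    [30,0,0,0,0,0],
    [50,0,-30,0,0,0],
    [80,10,-80,0,0,0],
    [120,50,-80,0,0,0],
    [160,90,-80,0,0,0],
    [160,120,-80,0,0,0],
    [160,120,-80,0,0,0]
  ]
}}

```text
clock: 17.75
position: [0.3524, 0.2903, 0.2347]
ee_rot: [0.004, 0.045, 0.999, -0.001]
contact_force: [0.0, -1.3, -0.1]
width: 0.0
```

```bash
python3 - <<'E'
from h import *
st,im,d=snap('top','top16'); print(st['position'],st['contact_force'],st['clock'])
cv2.imwrite('pics/top16c.png',cv2.resize(im[120:240,200:340,::-1],None,fx=5,fy=5,interpolation=cv2.INTER_CUBIC))
ys,xs=np.nonzero(d>0);P=world('top',np.c_[xs,ys],d[ys,xs])
ok=(P[:,2]>.138)&(P[:,2]<.185)&(np.hypot(*(P[:,:2]-C).T)<.085);a=P[ok]
print(ok.sum(),cv2.minAreaRect(a[:,:2].astype(np.float32)*1000))
st,im,d=snap('side','side16'); cv2.imwrite('pics/side16c.png',cv2.resize(im[140:240,210:310,::-1],None,fx=6,fy=6,interpolation=cv2.INTER_CUBIC))
E
```

```text
[0.35236284 0.29029827 0.23470402] [ 0.01557893 -1.32625433 -0.05786316] 17.75
2233 ((545.880126953125, 96.68821716308594), (128.3815155029297, 81.33229064941406), 85.55557250976562)
```

View pics/top16c.png

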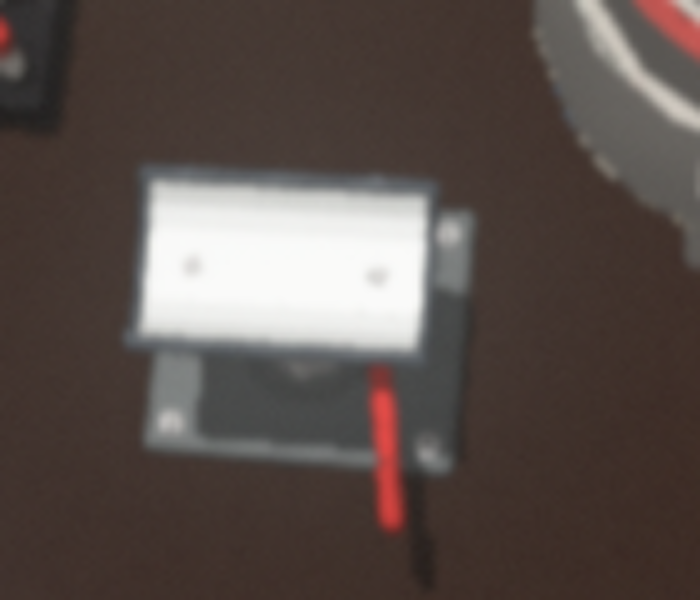

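View pics/side16c.png

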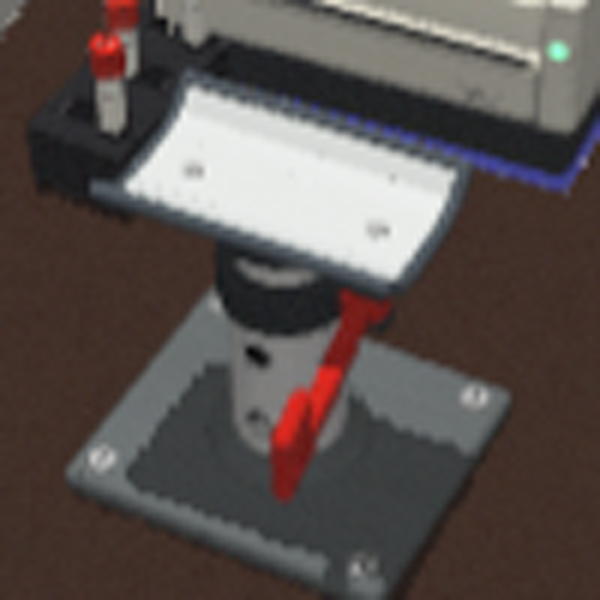

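```bash
python3 - <<'E'
from h import *
st=telemetry.get_state();print(st['qpos'].round(2))
y=YS+68.3; m=np.array([-.0715,-.0048])
path([[*tf(m+d,YS),z,y] for d,z in (((-.016,-.025),.22),((-.016,-.025),.11))])
E
```

```text
[ 0.54  0.09  1.74 -0.01  1.31 -0.94]
[[-120.6, -200.8, 16.2, 0, 0, 22.0], [-119.7, -200.2, 126.2, 0, 0, 22.0]] t 17.85 [0.3534 0.2866 0.2341] [ 0.6 -0.2  0.3]
```

Request:
{"name": "servo_tool", "arguments": {
  "steps": [
    [-28,-40,0,0,0,8],
    [-55,-80,0,0,0,16],
    [-80,-120,0,0,0,22],
    [-105,-160,0,0,0,22],
    [-120,-200,0,0,0,22],
    [-120,-200,16,0,0,22],
    [-120,-200,16,0,0,22],
    [-120,-200,16,0,0,22]
  ],
  "hand": 0
}}

```text
clock: 18.65
position: [0.4537, 0.0748, 0.2195]
ee_rot: [0.003, 0.238, 0.971, -0.002]
contact_force: [0.6, 0.8, 0.7]
width: 0.0854
```

```bash
python3 - <<'E'
from h import *
y=YS+68.3; m=np.array([-.0715,-.0048])
path([[*tf(m+d,YS),z,y] for d,z in (((-.016,-.025),.22),((-.016,-.025),.11))])
print(telemetry.get_state()['width'])
st,im,d=snap('wrist','wrist17')
E
```

```text
[[-0.9, 1.1, -0.5, 0, 0, -0.3], [-0.1, 1.4, 109.5, 0, 0, -0.3]] t 18.65 [0.4537 0.0748 0.2195] [0.6 0.8 0.7]
0.08541314140823604
```

View pics/wrist17.png

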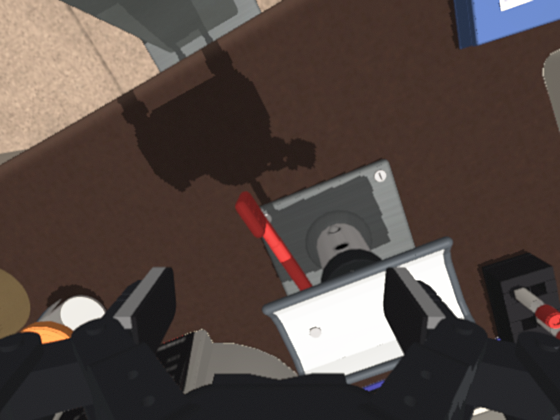

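```bash
python3 - <<'E'
from h import *
m=cams.camera_model('wrist');T=np.linalg.inv(np.array(m['tool_from_camera']));K=np.array(m['camera_matrix']);D=np.array(m['D'])
im=cv2.imread('pics/wrist17.png')
for zz,col in((.0965,(0,255,0)),(.060,(0,255,255))):
  for s in(1,-1):
    q=np.array([[x,s*y,zz] for x,y in((-.011,.0427),(.011,.0427),(.011,.057),(-.011,.057))])
    c=q@T[:3,:3].T+T[:3,3]; c=np.c_[c[:,0],-c[:,1],-c[:,2]]
    p=cv2.projectPoints(c,np.zeros(3),np.zeros(3),K,D)[0].astype(int)
    cv2.polylines(im,[p],True,col,1)
cv2.imwrite('pics/w17o.png',im)
E
```

```text
(no output)
```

View pics/w17o.png

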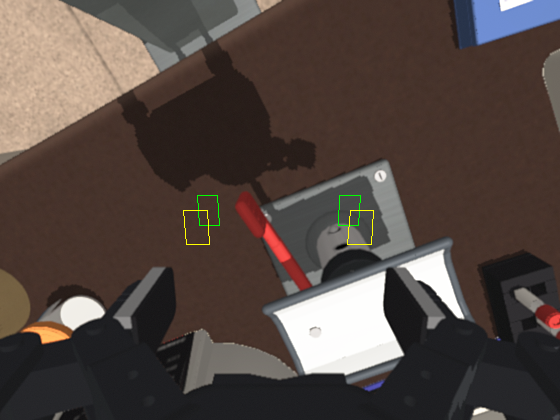

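Request:
{"name": "servo_tool", "arguments": {
  "steps": [
    [0,1,40,0,0,0],
    [0,1,80,0,0,0],
    [0,1,100,0,0,0],
    [0,1,109,0,0,0],
    [0,1,109,0,0,0]
  ]
}}

```text
clock: 19.2
position: [0.4549, 0.0768, 0.1103]
ee_rot: [0.003, 0.237, 0.972, -0.002]
contact_force: [-0.1, 0.8, 0.1]
width: 0.0854
```

```bash
python3 - <<'E'
from h import *
y=YS+68.3; m=np.array([-.0715,-.0048])
path([[*tf(m+d,YS),.11,y] for d in ((-.016,-.025),(-.006,-.022),(-.003,-.02),(0,-.02),(0,-.01),(0,0),(0,.003))])
st,im,d=snap('wrist','wrist18')
E
```

```text
[[-0.7, -1.2, 0.3, 0, 0, -0.1], [-8.9, 5.3, 0.3, 0, 0, -0.1], [-10.9, 8.3, 0.3, 0, 0, -0.1], [-13.7, 9.4, 0.3, 0, 0, -0.1], [-10.0, 18.7, 0.3, 0, 0, -0.1], [-6.3, 27.9, 0.2, 0, 0, -0.1], [-5.2, 30.7, 0.2, 0, 0, -0.1]] t 19.2 [0.4549 0.0768 0.1103] [-0.1  0.8  0.1]
```

View pics/wrist18.png

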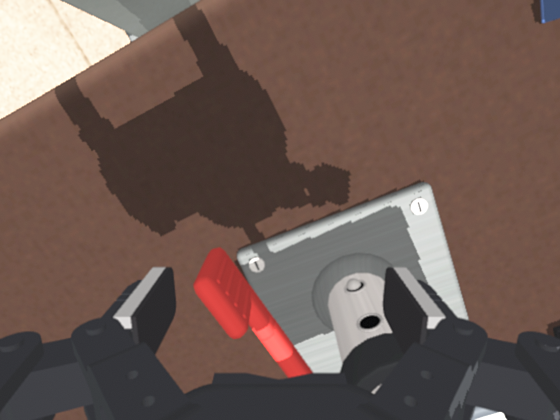

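Request:
{"name": "servo_tool", "arguments": {
  "steps": [
    [-9,5,0,0,0,0],
    [-11,8,0,0,0,0],
    [-12.5,9,0,0,0,0],
    [-14,9,0,0,0,0],
    [-14,9,0,0,0,0]
  ]
}}

```text
clock: 19.75
position: [0.472, 0.0777, 0.1108]
ee_rot: [0.004, 0.237, 0.971, -0.002]
contact_force: [-0.8, 0.1, -0.1]
width: 0.0851
```

```bash
python3 - <<'E'
from h import *
y=YS+68.3; m=np.array([-.0715,-.0048])
path([[*tf(m+d,YS),.11,y] for d in ((0,-.02),(0,-.01),(0,-.005),(0,0),(0,.003),(0.002,0))])
st,im,d=snap('wrist','wrist19');st,im,d=snap('side','side19'); cv2.imwrite('pics/side19c.png',cv2.resize(im[140:240,210:310,::-1],None,fx=6,fy=6,interpolation=cv2.INTER_CUBIC))
E
```

```text
[[1.0, 0.7, 0.8, 0, 0, -0.1], [4.7, 10.0, 0.8, 0, 0, -0.1], [6.6, 14.6, 0.7, 0, 0, -0.1], [8.5, 19.3, 0.7, 0, 0, -0.1], [9.6, 22.0, 0.7, 0, 0, -0.1], [6.6, 20.0, 0.7, 0, 0, -0.1]] t 19.75 [0.472  0.0777 0.1108] [-0.8  0.1 -0.1]
```

View pics/side19c.png

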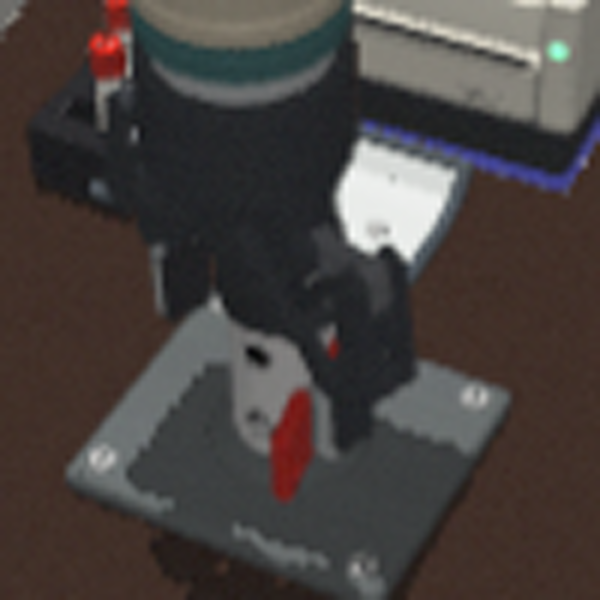

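View pics/wrist19.png

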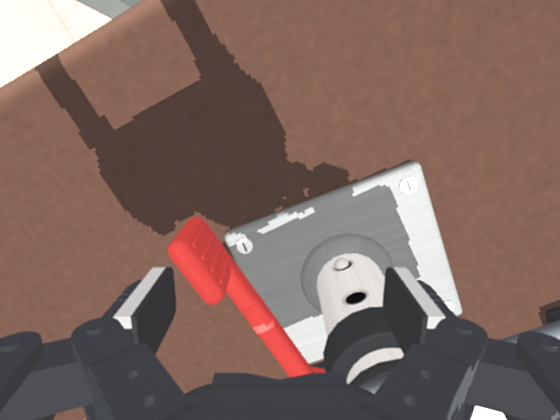

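Request:
{"name": "servo_tool", "arguments": {
  "steps": [
    [1.5,4,0,0,0,0],
    [3,8,0,0,0,0],
    [4.5,12,0,0,0,0],
    [5.5,15,0,0,0,0],
    [5.5,15,0,0,0,0]
  ]
}}

```text
clock: 20.35
position: [0.4716, 0.0928, 0.1101]
ee_rot: [0.002, 0.236, 0.972, -0.004]
contact_force: [-5.0, -5.6, 1.5]
width: 0.0853
```

```bash
python3 - <<'E'
from h import *
st=telemetry.get_state(); p=np.array(st['position'])[:2]-C-0; f=st['contact_force'][:2]
print('stand pos',(p@ang(YS)).round(4),(p@ang(YS+90)).round(4),'F',(f@ang(YS)).round(1),(f@ang(YS+90)).round(1),st['contact_force'][2],st['moment'].round(2))
st,im,d=snap('wrist','wrist20')
E
```

```text
stand pos -0.0727 -0.0109 F -4.4 -6.0 1.4550958617073717 [-0.77  0.69  0.2 ]
```

View pics/wrist20.png

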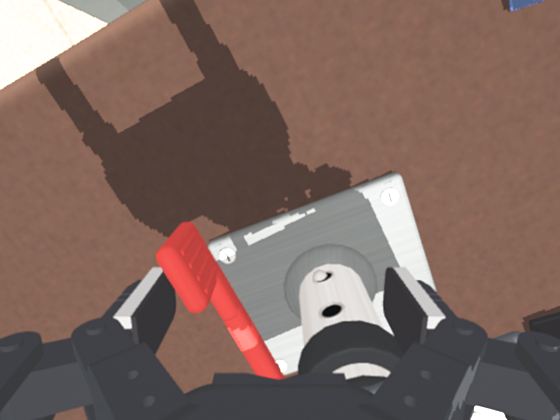

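Request:
{"name": "servo_tool", "arguments": {
  "steps": [
    [0.5,2,0,0,0,0],
    [1,4,0,0,0,0],
    [1.5,6,0,0,0,0],
    [1.5,6,0,0,0,0]
  ]
}}

```text
clock: 20.8
position: [0.4712, 0.0965, 0.1097]
ee_rot: [0.0, 0.235, 0.972, -0.007]
contact_force: [-8.0, -11.1, 3.6]
width: 0.0854
```

```bash
cat >> h.py <<'E'
def rep():
    st=telemetry.get_state(); p=np.array(st['position'])[:2]-C-0; f=st['contact_force'][:2]
    print('stand pos',(p@ang(YS)).round(4),(p@ang(YS+90)).round(4),'F',(f@ang(YS)).round(1),(f@ang(YS+90)).round(1),st['contact_force'][2].round(1),st['clock'])
E
python3 -c "from h import *;rep()"
```

```text
stand pos -0.0735 -0.0072 F -6.9 -11.8 3.6 20.8
```

Request:
{"name": "servo_tool", "arguments": {
  "steps": [
    [0,2,0,0,0,0],
    [0.5,4,0,0,0,0],
    [0.5,5,0,0,0,0],
    [0.5,5,0,0,0,0]
  ]
}}

```text
clock: 21.2
position: [0.4719, 0.1012, 0.1094]
ee_rot: [-0.001, 0.235, 0.972, -0.007]
contact_force: [-9.0, -11.6, 4.1]
width: 0.0856
```

```bash
python3 - <<'E'
from h import *
rep(); snap('wrist','wrist21')
E
```

```text
stand pos -0.0732 -0.0024 F -7.8 -12.4 4.1 21.2
```

View pics/wrist21.png

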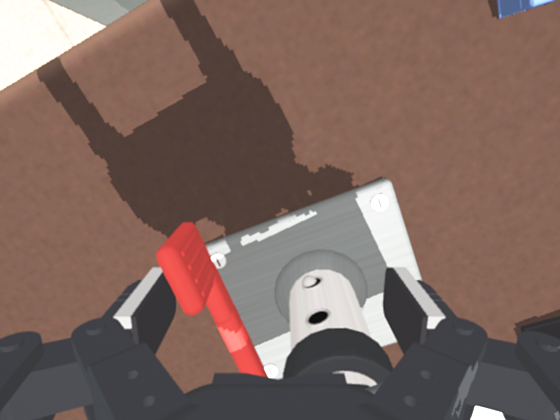

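Request:
{"name": "servo_tool", "arguments": {
  "steps": [
    [0.5,2,0,0,0,0],
    [0.5,4,0,0,0,0],
    [0.5,4,0,0,0,0]
  ]
}}

```text
clock: 21.55
position: [0.4719, 0.102, 0.1092]
ee_rot: [-0.002, 0.234, 0.972, -0.01]
contact_force: [-11.1, -20.7, 6.1]
width: 0.0855
```

```bash
python3 - <<'E'
from h import *
rep()
E
```

```text
stand pos -0.0733 -0.0017 F -9.0 -21.7 6.1 21.55
```

Request:
{"name": "servo_tool", "arguments": {
  "steps": [
    [0.5,2,0,0,0,0],
    [0.5,4,0,0,0,0],
    [0.5,4,0,0,0,0]
  ]
}}

```text
clock: 21.85
position: [0.4718, 0.1025, 0.1089]
ee_rot: [-0.002, 0.233, 0.972, -0.014]
contact_force: [-12.6, -28.8, 6.7]
width: 0.0854
```

```bash
python3 - <<'E'
from h import *
rep(); snap('wrist','wrist22')
E
```

```text
stand pos -0.0734 -0.0011 F -9.7 -29.9 6.7 21.85
```

View pics/wrist22.png

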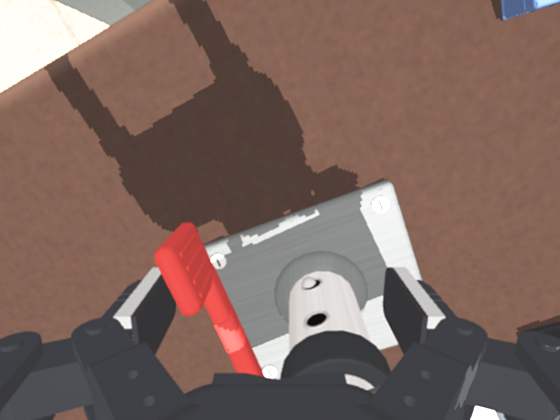

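```bash
python3 - <<'E'
from h import *
st,im,d=snap('top','top22'); cv2.imwrite('pics/top22c.png',cv2.resize(im[120:240,200:340,::-1],None,fx=5,fy=5,interpolation=cv2.INTER_CUBIC))
E
```

```text
(no output)
```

View pics/top22c.png

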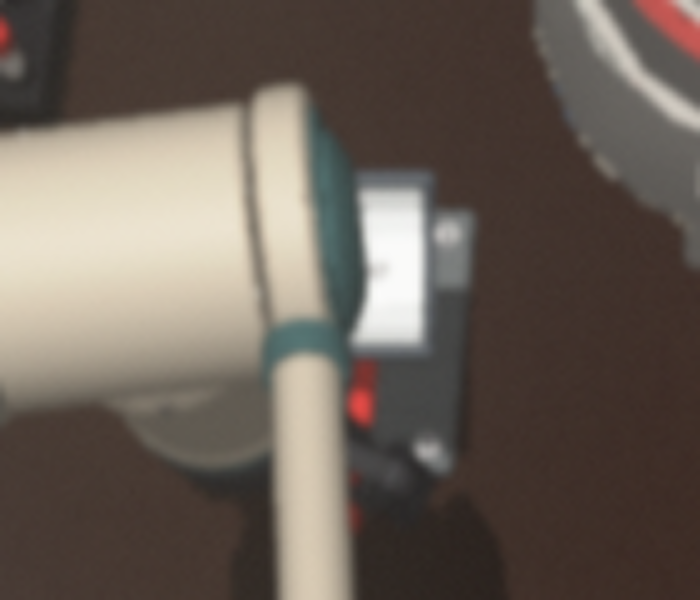

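Request:
{"name": "servo_tool", "arguments": {
  "steps": [
    [-1,0.5,0,0,0,0],
    [-2,1,0,0,0,0],
    [-3,1,0,0,0,0],
    [-4,1.5,0,0,0,0],
    [-4,1.5,0,0,0,0]
  ]
}}

```text
clock: 22.45
position: [0.4717, 0.1025, 0.1087]
ee_rot: [-0.007, 0.233, 0.972, -0.014]
contact_force: [-20.7, -28.0, 13.1]
width: 0.0855
```

```bash
python3 - <<'E'
from h import *
rep()
st,im,d=snap('top','top23'); cv2.imwrite('pics/top23c.png',cv2.resize(im[140:225,260:310,::-1],None,fx=7,fy=7,interpolation=cv2.INTER_CUBIC))
E
```

```text
stand pos -0.0735 -0.0012 F -17.8 -29.9 13.1 22.45
```

View pics/top23c.png

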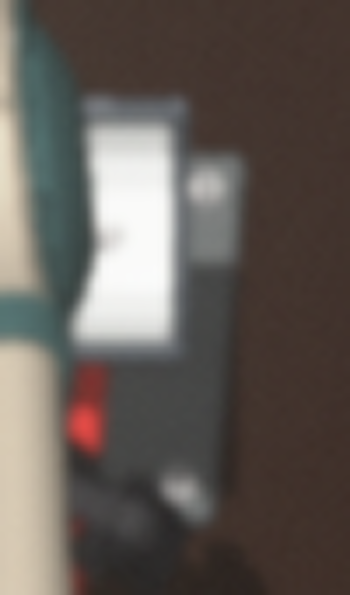

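Request:
{"name": "servo_tool", "arguments": {
  "steps": [
    [-1.5,-4,0,0,0,0],
    [-3,-7,0,0,0,0],
    [-5,-6.5,0,0,0,0],
    [-7,-5.5,0,0,0,0],
    [-7,-5.5,0,0,0,0]
  ]
}}

```text
clock: 23.0
position: [0.4719, 0.1017, 0.1084]
ee_rot: [-0.011, 0.235, 0.972, -0.008]
contact_force: [-27.3, -5.7, 16.9]
width: 0.0853
```

```bash
python3 - <<'E'
from h import *
rep()
st,im,d=snap('top','top24'); cv2.imwrite('pics/top24c.png',cv2.resize(im[140:225,260:310,::-1],None,fx=7,fy=7,interpolation=cv2.INTER_CUBIC))
E
```

```text
stand pos -0.0732 -0.0019 F -26.6 -8.3 16.9 23.0
```

View pics/top24c.png

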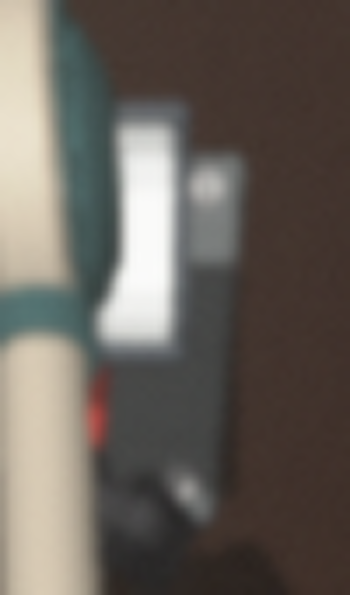

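Request:
{"name": "servo_tool", "arguments": {
  "steps": [
    [-0.7,-2,0,0,0,0],
    [-1.5,-4,0,0,0,0],
    [-1.5,-4,0,0,0,0]
  ]
}}

```text
clock: 23.35
position: [0.4721, 0.1014, 0.1082]
ee_rot: [-0.011, 0.235, 0.972, -0.004]
contact_force: [-26.7, 7.9, 12.0]
width: 0.0855
```

```bash
python3 -c "
from h import *
rep()"
```

```text
stand pos -0.073 -0.0023 F -27.3 5.3 12.0 23.35
```

Request:
{"name": "servo_tool", "arguments": {
  "steps": [
    [-0.7,-2,0,0,0,0],
    [-1.5,-4,0,0,0,0],
    [-1.5,-4,0,0,0,0]
  ]
}}

```text
clock: 23.65
position: [0.4723, 0.0998, 0.1077]
ee_rot: [-0.011, 0.236, 0.972, -0.001]
contact_force: [-24.4, 14.1, 6.5]
width: 0.0851
```

```bash
python3 - <<'E'
from h import *
rep()
snap('wrist','wrist25')
st,im,d=snap('top','top25'); cv2.imwrite('pics/top25c.png',cv2.resize(im[140:225,260:310,::-1],None,fx=7,fy=7,interpolation=cv2.INTER_CUBIC))
E
```

```text
stand pos -0.0727 -0.0038 F -25.7 11.7 6.5 23.65
```

View pics/top25c.png

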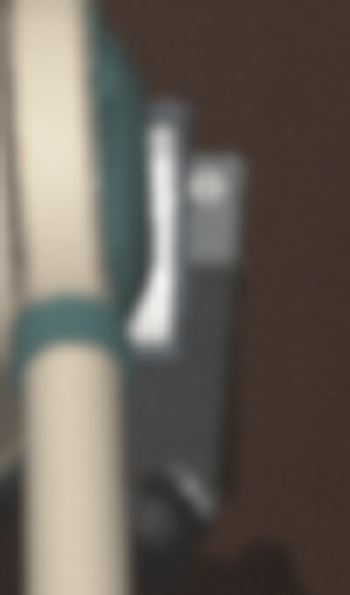

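View pics/wrist25.png

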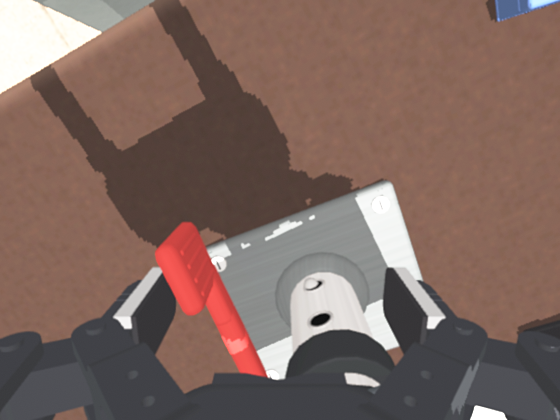

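Request:
{"name": "servo_tool", "arguments": {
  "steps": [
    [-0.7,-2,0,0,0,0],
    [-1,-3,0,0,0,0],
    [-1,-3,0,0,0,0]
  ]
}}

```text
clock: 24.05
position: [0.4724, 0.0973, 0.1077]
ee_rot: [-0.011, 0.236, 0.972, -0.001]
contact_force: [-23.4, 16.3, 4.9]
width: 0.0853
```

```bash
python3 - <<'E'
from h import *
rep()
st,im,d=snap('side','side26'); cv2.imwrite('pics/side26c.png',cv2.resize(im[140:240,210:310,::-1],None,fx=6,fy=6,interpolation=cv2.INTER_CUBIC))
st,im,d=snap('top','top26'); cv2.imwrite('pics/top26c.png',cv2.resize(im[140:225,260:310,::-1],None,fx=7,fy=7,interpolation=cv2.INTER_CUBIC))
E
```

```text
stand pos -0.0724 -0.0063 F -24.8 13.9 4.9 24.05
```

View pics/side26c.png

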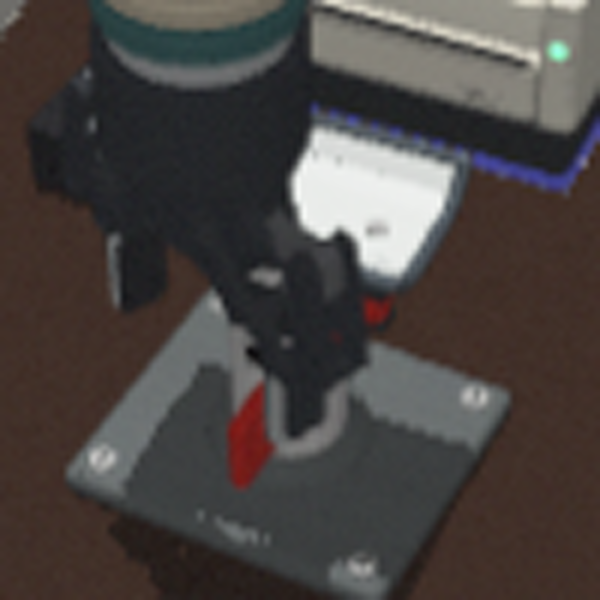

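View pics/top26c.png

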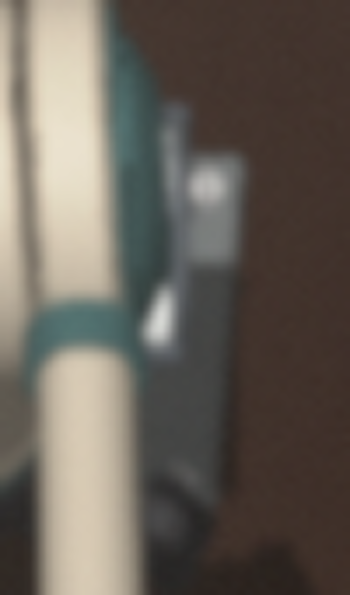

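Request:
{"name": "servo_tool", "arguments": {
  "steps": [
    [0.5,2,0,0,0,0],
    [1,4,0,0,0,0],
    [1.5,6,0,0,0,0],
    [2,8,0,0,0,0],
    [2,8,0,0,0,0]
  ]
}}

```text
clock: 24.65
position: [0.4756, 0.1002, 0.108]
ee_rot: [-0.009, 0.236, 0.972, -0.005]
contact_force: [-20.5, 1.0, 5.7]
width: 0.0858
```

```bash
python3 -c "
from h import *
rep()"
```

```text
stand pos -0.0695 -0.003 F -20.5 -1.0 5.7 24.65
```

Request:
{"name": "servo_tool", "arguments": {
  "steps": [
    [0.8,2,0,0,0,0],
    [1.6,4,0,0,0,0],
    [2.4,6,0,0,0,0],
    [2.4,6,0,0,0,0]
  ]
}}

```text
clock: 25.05
position: [0.4759, 0.1013, 0.1078]
ee_rot: [-0.008, 0.235, 0.972, -0.011]
contact_force: [-21.4, -17.1, 8.4]
width: 0.0856
```

```bash
python3 - <<'E'
from h import *
rep(); snap('wrist','wrist27')
st,im,d=snap('top','top27'); cv2.imwrite('pics/top27c.png',cv2.resize(im[140:225,260:310,::-1],None,fx=7,fy=7,interpolation=cv2.INTER_CUBIC))
E
```

```text
stand pos -0.0693 -0.002 F -19.6 -19.1 8.4 25.05
```

View pics/top27c.png

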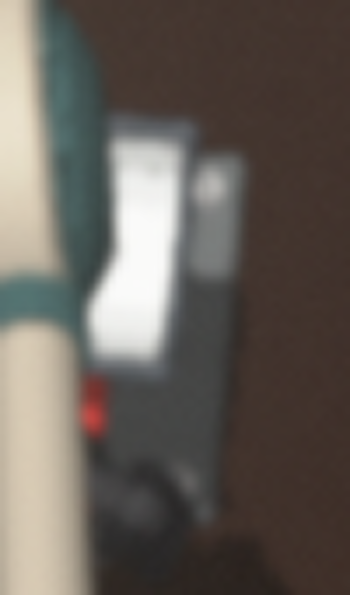

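View pics/wrist27.png

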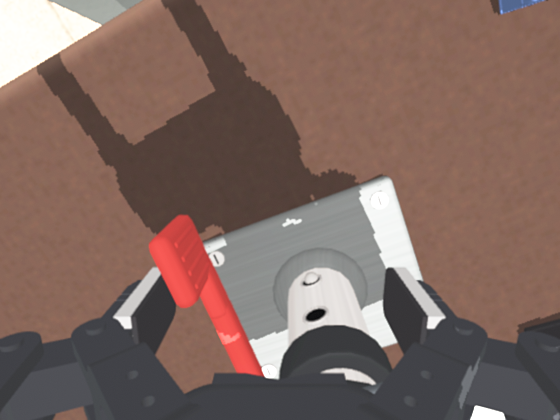

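Request:
{"name": "servo_tool", "arguments": {
  "steps": [
    [1,1,0,0,0,0],
    [3,1.5,0,0,0,0],
    [4.5,3,0,0,0,0],
    [4.5,3,0,0,0,0]
  ]
}}

```text
clock: 25.55
position: [0.4758, 0.102, 0.1077]
ee_rot: [-0.005, 0.233, 0.972, -0.014]
contact_force: [-16.1, -28.5, 3.2]
width: 0.0853
```

```bash
python3 - <<'E'
from h import *
rep()
st,im,d=snap('top','top28'); cv2.imwrite('pics/top28c.png',cv2.resize(im[120:240,200:340,::-1],None,fx=5,fy=5,interpolation=cv2.INTER_CUBIC))
E
```

```text
stand pos -0.0694 -0.0013 F -13.3 -29.9 3.2 25.55
```

View pics/top28c.png

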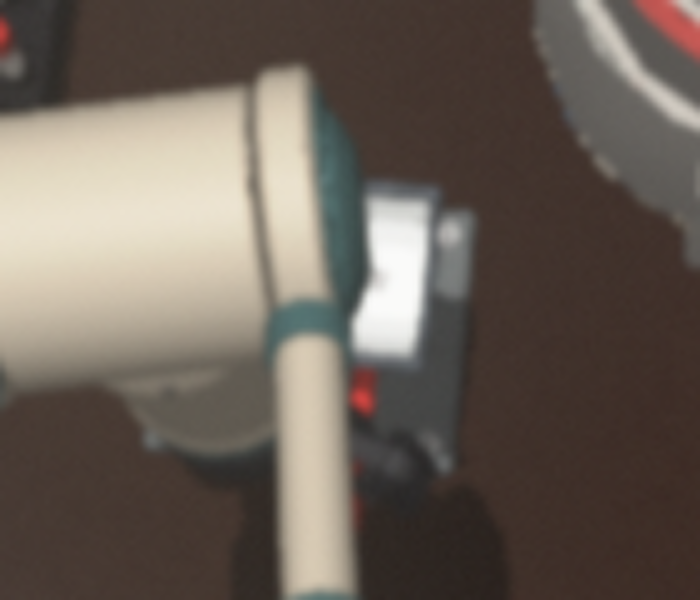

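Request:
{"name": "servo_tool", "arguments": {
  "steps": [
    [6,-8,0,0,0,0],
    [11,-20,0,0,0,0],
    [16,-26,0,0,0,0],
    [16,-26,-50,0,0,0],
    [16,-26,-100,0,0,0],
    [60,-26,-110,0,0,0],
    [110,-26,-110,0,0,0],
    [150,-26,-110,0,0,0]
  ]
}}

```text
clock: 26.4
position: [0.3386, 0.159, 0.2202]
ee_rot: [0.004, 0.238, 0.971, -0.001]
contact_force: [-0.4, 0.1, -0.1]
width: 0.085
```

Request:
{"name": "servo_tool", "arguments": {
  "steps": [
    [-10,50,0,0,0,0],
    [-10,100,0,0,0,0],
    [-10,150,0,0,0,0],
    [-10,150,0,0,0,0]
  ]
}}

```text
clock: 26.8
position: [0.4213, 0.292, 0.2191]
ee_rot: [0.005, 0.235, 0.972, 0.001]
contact_force: [-0.5, -0.4, 0.2]
width: 0.0856
```

```bash
python3 - <<'E'
from h import *
st,im,d=snap('top','top29'); print(st['position'],st['contact_force'],st['clock'])
cv2.imwrite('pics/top29c.png',cv2.resize(im[120:240,200:340,::-1],None,fx=5,fy=5,interpolation=cv2.INTER_CUBIC))
ys,xs=np.nonzero(d>0);P=world('top',np.c_[xs,ys],d[ys,xs])
ok=(P[:,2]>.138)&(P[:,2]<.185)&(np.hypot(*(P[:,:2]-C).T)<.085);a=P[ok]
print(ok.sum(),cv2.minAreaRect(a[:,:2].astype(np.float32)*1000))
st,im,d=snap('side','side29'); cv2.imwrite('pics/side29c.png',cv2.resize(im[140:240,210:310,::-1],None,fx=6,fy=6,interpolation=cv2.INTER_CUBIC))
E
```

```text
[0.421269   0.2919851  0.21909646] [-0.5206235  -0.37786235  0.22824827] 26.8
2240 ((546.0262451171875, 96.83561706542969), (128.5367889404297, 80.69550323486328), 84.20891571044922)
```

View pics/top29c.png

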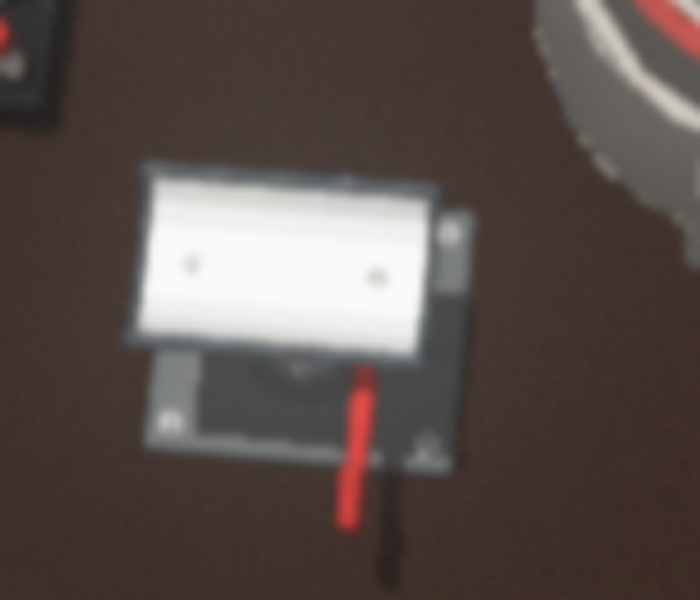

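View pics/side29c.png

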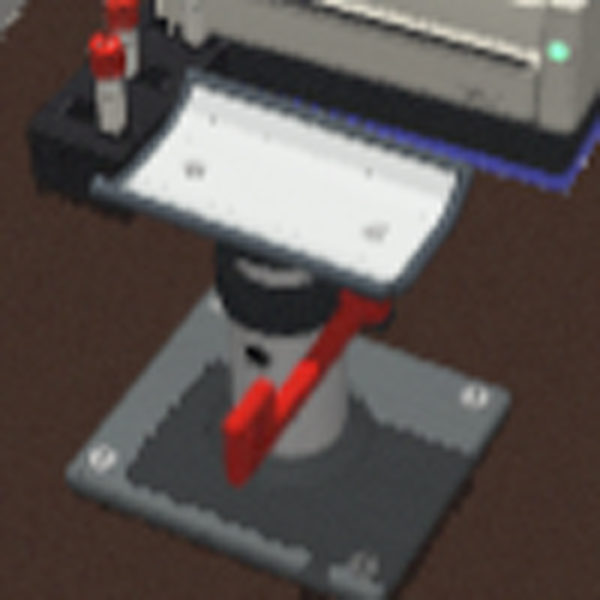

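```bash
python3 - <<'E'
from h import *
st,im,d=snap('top','top30')
for q in ['rest_floor','slide_box','tape_roll','specimen_cup']:
    o=spotter.outline_of(q,'top')
    if o:
        ys,xs=np.nonzero(o[0]['region']&(d>0)); P=world('top',np.c_[xs,ys],d[ys,xs]); print(q,np.median(P,0).round(3),o[0]['rect'])
print(telemetry.get_state()['clock']); print(sign_off())
E
```

```text
rest_floor [0.548 0.097 0.147] [222.3, 150.1, 68.1, 42.5]
slide_box [0.386 0.331 0.031] [135.4, 234.3, 54.3, 29.6]
tape_roll [ 0.429 -0.295  0.043] [404.5, 206.7, 46.3, 44.4]
specimen_cup [ 0.495 -0.204  0.071] [376.9, 185.2, 33.1, 29.1]
27.15
the job is handed in; nothing more can be done
None
```

The job is handed in at about 27 s: the trough is square, the button is out through the lower hole, and the red clamp lever is shut.

- **Trough:** it sits at about -5.8° against about -5.6° for the foot plate, so it is square to within my roughly 1° reading error. Its floor measured 147 mm above the worktop, as it should with the button in the lower hole.
- **Button:** I saw it standing proud of the lower hole in the wrist camera, first before closing the lever and again during the last lever push. I took no close-up after backing away.
- **Lever:** the first time I shut it, its cam dragged the trough round by about 7°. Turning the trough back then opened the lever by about 10°. I shut it again with one open finger holding the trough's rim while the other pushed the lever. It stopped moving as the push rose to about 30 N, and the overhead picture shows it lying along the stand's x axis.
- **Forces:** the highest readings were about 39 N while pressing the button down and about 37 N during the second lever shutting. I read forces only at the end of each move, so a brief peak between readings is not ruled out.
- **Fingertip height:** while pressing down, the reported tool height was about 6 mm above the floor height the cameras gave. I went by the cameras.
- **Bystanders:** the tape roll and specimen cup still measure where they started. The slide box's last reading was 17 mm off in x. The arm was standing close to it and probably hid part of it, an earlier reading was unchanged, and I felt no contact. I did not take another picture to confirm it.

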